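Pack the washed coasters into their keeper

TASK

The washed coasters have drained: lift the lid off the wooden keeper and lay it flat on the cork mat, stand every coaster from the draining rack on edge in a slot of its own in the keeper, right down on the floor of the box, and then put the lid back squarely, flush with the box all round. The coasters are brittle, so grip them with no more than 15 N and set them down gently, neither dropped nor pushed. Leave the other kitchen things where they are.

Things in the scene. Friction and masses are not known exactly. Their poses are not given: they have to be found in the camera images.
- keeper: Fixed wooden box, open on top, 220 (x) x 100 (y) x 105 mm high; walls and floor 5 mm. Origin: centre of underside. Four slots in a row along its x, 46 mm apart, each 12.5 mm wide between two pale fins 50 mm long (y) in the middle of the box; fins end 44 mm above the inner floor, the top 9 mm flared to a 25 mm mouth. A coaster in a slot ends 20 mm below the rim and may lean 0.13 rad.
- lid: Loose pale wooden lid of the keeper: flat plate 226 (x) x 106 (y) x 8 mm, no lip, 0.22 kg; it lies on the rim, over it by 3 mm all round. In the middle of its top a dark grip block 80 mm long (x), 14 mm wide (y), its top 40 mm above the underside. Origin: centre of the underside. Either way round is right. It may get pushed 2 to 4 cm aside.
- drainer: Fixed steel draining rack: base plate 230 (x) x 75 (y) x 6 mm with four slots in a row along its x (at -90, -30, 30, 90 mm), each 10.5 mm wide between flared metal fins, 50 mm long along y, that rise to 36 mm above the counter. Origin: centre of underside. Coasters stand in it 6 mm above the counter, leaning up to 0.12 rad either way.
- mat: Flat cork mat fixed to the counter, 250 (its x) x 130 (its y) x 4 mm. Origin: centre of its underside.
- slot1 (a point): Middle of slot 1 of the keeper, on the inner floor (5 mm above the underside of the keeper); the slot runs along the keeper's y axis. The slots number 1 to 4 from the keeper's -x end to its +x end, at -69, -23, 23, 69 mm.
- slot2 (a point): Middle of slot 2 of the keeper, on the inner floor (5 mm above the underside of the keeper); the slot runs along the keeper's y axis. The slots number 1 to 4 from the keeper's -x end to its +x end, at -69, -23, 23, 69 mm.
- slot3 (a point): Middle of slot 3 of the keeper, on the inner floor (5 mm above the underside of the keeper); the slot runs along the keeper's y axis. The slots number 1 to 4 from the keeper's -x end to its +x end, at -69, -23, 23, 69 mm.
- slot4 (a point): Middle of slot 4 of the keeper, on the inner floor (5 mm above the underside of the keeper); the slot runs along the keeper's y axis. The slots number 1 to 4 from the keeper's -x end to its +x end, at -69, -23, 23, 69 mm.
- coaster1: Loose square blue coaster with a white middle, 80 x 80 x 8 mm, 0.11 kg. Origin: its centre; x across its thickness, y and z along its edges. Starts on edge in the drainer; may be absent. Brittle: cracks if the fingers press it with over 40 N (both pads added: a 20 N grip; 15 N is safe, 10 N holds it), if it meets the keeper with over 25 N, or if it falls into it by over 8 mm (0.4 m/s).
- coaster2: Loose square blue coaster with a white middle, 80 x 80 x 8 mm, 0.11 kg. Origin: its centre; x across its thickness, y and z along its edges. Starts on edge in the drainer; may be absent. Brittle: cracks if the fingers press it with over 40 N (both pads added: a 20 N grip; 15 N is safe, 10 N holds it), if it meets the keeper with over 25 N, or if it falls into it by over 8 mm (0.4 m/s).
- coaster3: Loose square blue coaster with a white middle, 80 x 80 x 8 mm, 0.11 kg. Origin: its centre; x across its thickness, y and z along its edges. Starts on edge in the drainer; may be absent. Brittle: cracks if the fingers press it with over 40 N (both pads added: a 20 N grip; 15 N is safe, 10 N holds it), if it meets the keeper with over 25 N, or if it falls into it by over 8 mm (0.4 m/s).
- coaster4: Loose square blue coaster with a white middle, 80 x 80 x 8 mm, 0.11 kg. Origin: its centre; x across its thickness, y and z along its edges. Starts on edge in the drainer; may be absent. Brittle: cracks if the fingers press it with over 40 N (both pads added: a 20 N grip; 15 N is safe, 10 N holds it), if it meets the keeper with over 25 N, or if it falls into it by over 8 mm (0.4 m/s).
- mug: Bystander, leave alone: white mug, 80 mm across, 90 mm high, with a handle. Origin: centre of its underside.
- jar: Bystander, leave alone: glass jar with a cork cap, 80 mm across, 120 mm high. Origin: centre of its underside.
- tin: Bystander, leave alone: red and steel coffee tin, 72 mm across, 100 mm high. Origin: centre of its underside.
- eggcup: Bystander, leave alone: white egg cup, 46 mm across, 50 mm high. Origin: centre of its underside.
- spoon: Bystander, leave alone: a wooden spoon lying on the counter, about 200 mm long. Origin: near its middle, on the counter.
- salt: Bystander, leave alone: dark wooden salt shaker, 44 mm across, 70 mm high. Origin: centre of its underside.
- bowl: Bystander, leave alone: terracotta bowl, 110 mm across, 50 mm high. Origin: centre of its underside.
Not all that is in view belongs to the job. Leave any green or purple look-alike of the coaster4 alone.

How it is judged (in metres and radians):
On the way, in this order (a step that is already met when the one before it is completed fails the run):
1. the lid lies flat on the cork mat, let go (horizontal distance between lid and mat below 0.05 m and z of lid in the frame of mat below 0.009 m and angle between lid's own z axis and vertical below 0.06 rad and contact force between the fingers and lid below 0.3 N), for 0.2 s.
2. every coaster stands in a slot of the keeper, let go ((horizontal distance between coaster1 and slot1 below 0.01 m or horizontal distance between coaster1 and slot2 below 0.01 m or horizontal distance between coaster1 and slot3 below 0.01 m or horizontal distance between coaster1 and slot4 below 0.01 m) and z of each of coaster1, coaster2, coaster3, coaster4 in the frame of keeper below 0.052 m and angle between coaster1's own x axis and vertical between 1.37 and 1.77 rad and linear speed of each of coaster1, coaster2, coaster3, coaster4 below 0.02 m/s and (horizontal distance between coaster2 and slot1 below 0.01 m or horizontal distance between coaster2 and slot2 below 0.01 m or horizontal distance between coaster2 and slot3 below 0.01 m or horizontal distance between coaster2 and slot4 below 0.01 m) and angle between coaster2's own x axis and vertical between 1.37 and 1.77 rad and (horizontal distance between coaster3 and slot1 below 0.01 m or horizontal distance between coaster3 and slot2 below 0.01 m or horizontal distance between coaster3 and slot3 below 0.01 m or horizontal distance between coaster3 and slot4 below 0.01 m) and angle between coaster3's own x axis and vertical between 1.37 and 1.77 rad and (horizontal distance between coaster4 and slot1 below 0.01 m or horizontal distance between coaster4 and slot2 below 0.01 m or horizontal distance between coaster4 and slot3 below 0.01 m or horizontal distance between coaster4 and slot4 below 0.01 m) and angle between coaster4's own x axis and vertical between 1.37 and 1.77 rad and contact force between the fingers and coaster1 below 0.3 N and contact force between the fingers and coaster2 below 0.3 N and contact force between the fingers and coaster3 below 0.3 N and contact force between the fingers and coaster4 below 0.3 N), for 0.2 s.
At the end, for the whole second after the job is handed in: Every present coaster stands on edge in a keeper slot (centre within 10 mm of the slot seen from above, at most 52 mm above the keeper's underside, within 0.2 rad of upright); the lid lies flat on the rim, centred within 8 mm and turned under 0.07 rad; all at rest ((horizontal distance between coaster1 and slot1 below 0.01 m or horizontal distance between coaster1 and slot2 below 0.01 m or horizontal distance between coaster1 and slot3 below 0.01 m or horizontal distance between coaster1 and slot4 below 0.01 m) and z of each of coaster1, coaster2, coaster3, coaster4 in the frame of keeper below 0.052 m and angle between coaster1's own x axis and vertical between 1.37 and 1.77 rad and linear speed of each of coaster1, coaster2, coaster3, coaster4, lid below 0.02 m/s and (horizontal distance between coaster2 and slot1 below 0.01 m or horizontal distance between coaster2 and slot2 below 0.01 m or horizontal distance between coaster2 and slot3 below 0.01 m or horizontal distance between coaster2 and slot4 below 0.01 m) and angle between coaster2's own x axis and vertical between 1.37 and 1.77 rad and (horizontal distance between coaster3 and slot1 below 0.01 m or horizontal distance between coaster3 and slot2 below 0.01 m or horizontal distance between coaster3 and slot3 below 0.01 m or horizontal distance between coaster3 and slot4 below 0.01 m) and angle between coaster3's own x axis and vertical between 1.37 and 1.77 rad and (horizontal distance between coaster4 and slot1 below 0.01 m or horizontal distance between coaster4 and slot2 below 0.01 m or horizontal distance between coaster4 and slot3 below 0.01 m or horizontal distance between coaster4 and slot4 below 0.01 m) and angle between coaster4's own x axis and vertical between 1.37 and 1.77 rad and horizontal distance between lid and keeper below 0.008 m and angle between the x axis of lid and the x axis of keeper, either way round below 0.07 rad and z of lid in the frame of keeper between 0.1 and 0.109 m and angle between lid's own z axis and vertical below 0.05 rad); the robot touches nothing.
It fails at once if a coaster is squeezed or struck by the fingers with more than 40 N in all (contact force between the fingers and coaster1 above 40 N or contact force between the fingers and coaster2 above 40 N or contact force between the fingers and coaster3 above 40 N or contact force between the fingers and coaster4 above 40 N).
It fails at once if a coaster is pushed or knocked against the keeper with more than 25 N (contact force between any of coaster1, coaster2, coaster3, coaster4 and keeper above 25 N).
It fails at once if a coaster is let fall into the keeper (over 0.4 m/s, out of the fingers) ((linear speed of coaster1 above 0.4 m/s and contact force between the fingers and coaster1 below 0.2 N and horizontal distance between coaster1 and keeper below 0.13 m and z of coaster1 in the frame of keeper below 0.15 m) or (linear speed of coaster2 above 0.4 m/s and contact force between the fingers and coaster2 below 0.2 N and horizontal distance between coaster2 and keeper below 0.13 m and z of coaster2 in the frame of keeper below 0.15 m) or (linear speed of coaster3 above 0.4 m/s and contact force between the fingers and coaster3 below 0.2 N and horizontal distance between coaster3 and keeper below 0.13 m and z of coaster3 in the frame of keeper below 0.15 m) or (linear speed of coaster4 above 0.4 m/s and contact force between the fingers and coaster4 below 0.2 N and horizontal distance between coaster4 and keeper below 0.13 m and z of coaster4 in the frame of keeper below 0.15 m)).
It fails at once if another kitchen thing is moved by more than 4 cm (distance of any of mug, jar, tin, eggcup, spoon, salt, bowl from where it was at the start of the episode above 0.04 m).
Of coaster1, coaster2, coaster3, coaster4 only 2 to 4 are there at a start; the rules pass over those that are not, and their reading is None.
At some moment in a run one of lid may be knocked a few centimetres aside while the robot is not near it.
It also fails if it takes over 210 s, if anything falls off the work surface, if the arm or the gripper's body presses on something with over 40 N, if the wrist force passes 120 N, or if a joint passes its speed limit or range.

ROBOT

A 7-joint arm with a two-finger parallel gripper is mounted at the origin on the work surface. World frame = base frame: x ahead of the robot, y to its left, z up, the work surface at z = 0. Lengths are in mm, angles in rad, forces in N, time in s.
With the tool pointing down it reaches from about 400 to 875 mm from the base axis. Payload 4.4 kg.
Tool frame: the origin (TCP) lies on the centre line of the jaws, within the pads' length; the fingertips stand 14 mm ahead of it and the grasp point (between the pads) lies 5 mm behind it (tips_ahead is the distance from the TCP to the fingertips, in mm); z points along the fingers, y is the line along which they close (so a half turn about z gives the same grasp; the last joint's range is limited). The gripper opens to 85 mm and grips with 20 to 120 N. Pads are 22 mm wide; open, the fingers measure 114 mm over their backs; the gripper's body (76 mm by 85 mm) begins 54 mm behind the grasp point. The pads swing forward as they close: fully open they stand 13 mm farther back than shut.
Start: joints at [-1.249, 0.628, 0.038, 1.517, -0.027, 0.996, -0.02], TCP at [245.778, 601.757, 245.313] pointing down, gripper open.
Joint ranges: [-3.06, 3.06], [-0.37, 2.12], [-1.25, 1.32], [0.18, 2.47], [-1.1, 4.24], [0.23, 1.98], [-2.94, 2.94]. Speed limits (rad/s): [2.57, 2.57, 3.14, 3.14, 3.14, 3.14, 3.14].

INTERFACE

Orientations are given as [roll, pitch, yaw] about the fixed x, y, z axes, in that order (R = Rz(yaw) Ry(pitch) Rx(roll)).
In Python, from cell import * gives the robot as it stands.
- The arm moves only by the tool move_arm, never from a script. Its argument "rows" is text: rows parted by semicolons, each of 7 numbers parted by spaces: the shift along the tool's x, y, z scaled (see below), then the turn, a rotation vector about the tool's x, y, z scaled (see below), then the closure, from -1 (fully open) to 1 (shut). A call has 1 to 12 rows; each row is the pose to reach, as a shift and turn from the pose commanded when the call began, along the tool's axes at that moment; what a row does not reach only later rows make up. The controller multiplies each number of a shift by 0.3 m and each number of a turn by pi/2 rad. A row lasts 1/12 s, in which the tool goes at most 41.7 mm and 7.16 degrees, less where a joint would pass 70% of its speed; a pose out of reach is approached as far as the arm can. A call with a number of a shift or a turn outside -1 to 1 is refused whole. A call with a gripper value outside its range is refused whole. The fingers move at their own pace and stop on an object; the grip force is fixed at half the most. Time passes only in rows, so rows that repeat a pose let the fingers close. It gives the time, the measured TCP pose, the force, the opening and the grip force at its end, in the units of the state.
- read_state(): the state, without advancing time (a new reading comes with each control period).
- get_image(name): name is "scene" or "top" or "wrist"; returns a dict with "img" (480x640x3 uint8, red, green, blue), "vfov" (degrees; the focal length in pixels is half the picture's height over the tangent of half this angle, whatever the lens; pixels are square), "cx", "cy" (the principal point, pixels), "extrinsics" (4x4, takes a point from camera to world coordinates); the wrist camera has in their place "T_tool_cam" (4x4, takes a point from camera to tool coordinates, whose origin is the TCP and whose axes are the flange's). Camera axes: x right, y up, looking along -z (the intrinsics and any distortion apply to the point x, -y, -z); pixel columns grow to the right and rows downward; lengths in mm; the calibration is good to about 2 mm. A picture is of the moment at which its call begins: read the wrist's pose just before it. There is no depth.
- finish_job(): hands the job in; it is judged then, once.
The state is a dict: "clock": time; "qpos": joint angles; "qd": joint speeds; "tau": joint torques, N m; "eef_pos": TCP position; "tool_rot": TCP orientation; "force": force on the tool from outside, world axes, zero at the start; "torque": the same for the moment, N m; "width": finger opening in mm; "gripper_force": force on a finger pad.
Only numpy, scipy, OpenCV 4.12 (cv2) and the standard library are available. Lean on these libraries where they do the work, as an engineer would, in place of code of your own. Each camera call takes 0.05 s, during which the arm holds its last target. There are 200 camera calls.

## Working session

There is one attempt and no reset: what is moved stays moved. The work goes in short steps, Python scripts to look and compute and a tool call to move; the robot and the scene stay as the last step left them, time stands still between calls to the robot, and variables do not carry over. Pictures are saved under pics/ and viewed, at most 14 in all, crops included, and the job is handed in when it is done.

Besides the shell and the picture viewer there is one more tool, called as name(argument=value, ...), one argument or row to a line, values as JSON. move_arm: Moves the arm, as the interface text tells. Its arguments: {"type":"object","properties":{"rows":{"type":"string"}},"required":["rows"]}

```bash
ls; mkdir -p pics; python3 - <<'E'
from cell import *
import cv2
s=read_state()
for k,v in s.items(): print(k,v)
for n in ("top","scene"):
    d=get_image(n); print(n,{k:v for k,v in d.items() if k!="img"})
    cv2.imwrite(f"pics/{n}0.png",d["img"][:,:,::-1])
d=get_image("wrist");print({k:v for k,v in d.items() if k!="img"})
cv2.imwrite(f"pics/wrist0.png",d["img"][:,:,::-1])
E
```

```text
pics
clock 0.0
qpos [-1.24874751  0.62934232  0.03844382  1.51835565 -0.02698583  0.99632519
 -0.02006002]
qd [-0.00093162  0.00171923 -0.00073069 -0.00147557 -0.0010061  -0.00131926
 -0.00072166]
tau [ 1.46553855e-03 -5.63408482e+01  1.22683804e+00 -1.93445528e+01
  1.11808564e-02  1.03093174e-02 -1.41001843e-05]
eef_pos [245.5789303  601.17432179 244.39553458]
tool_rot [-3.13968062e+00  3.81002401e-05  2.75369034e+00]
force [-0.72711484 -0.05476094 -0.15356573]
torque [-0.03371381  0.00466941  0.04036309]
gripper_force 0.0
width 85.41824839388302
top {'vfov': 46.16835406008266, 'cx': 316.41626814287173, 'cy': 240.50811102906405, 'extrinsics': array([[ 1.08964665e-02,  9.97033601e-01, -7.61922917e-02,
         4.12741955e+02],
       [-9.99868275e-01,  9.94736402e-03, -1.28251157e-02,
        -3.72939302e+00],
       [-1.20291588e-02,  7.63220037e-02,  9.97010657e-01,
         1.68752604e+03],
       [ 0.00000000e+00,  0.00000000e+00,  0.00000000e+00,
         1.00000000e+00]])}
scene {'vfov': 54.39912002450623, 'cx': 331.8752131823276, 'cy': 244.15817088502683, 'extrinsics': array([[-6.03595810e-04, -6.99483058e-01,  7.14648926e-01,
         1.33350283e+03],
       [ 9.99753949e-01, -1.62685790e-02, -1.50789398e-02,
        -9.74017717e+00],
       [ 2.21737854e-02,  7.14463985e-01,  6.99320769e-01,
         8.78165929e+02],
       [ 0.00000000e+00,  0.00000000e+00,  0.00000000e+00,
         1.00000000e+00]])}
{'vfov': 62.87720478370994, 'cx': 315.1190687734874, 'cy': 239.72100046958315, 'T_tool_cam': array([[ 1.41043713e-03,  9.47987759e-01,  3.18303659e-01,
         8.25636662e+01],
       [ 9.99998245e-01, -9.44450895e-04, -1.61828729e-03,
        -6.32952422e-02],
       [-1.23349436e-03,  3.18305383e-01, -9.47987427e-01,
        -1.28859672e+02],
       [ 0.00000000e+00,  0.00000000e+00,  0.00000000e+00,
         1.00000000e+00]])}
```

View pics/top0.png

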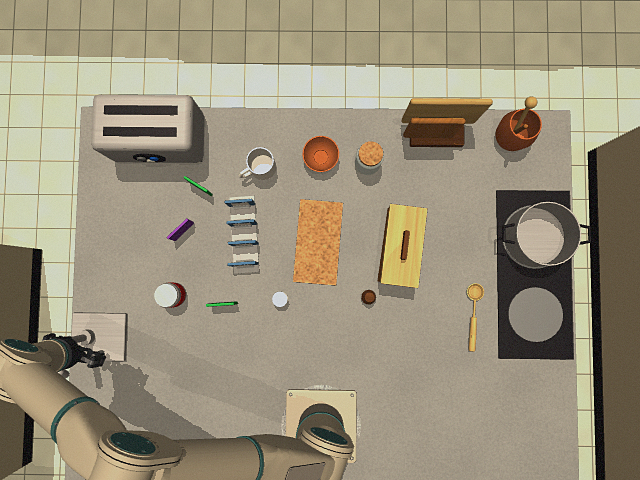

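View pics/scene0.png

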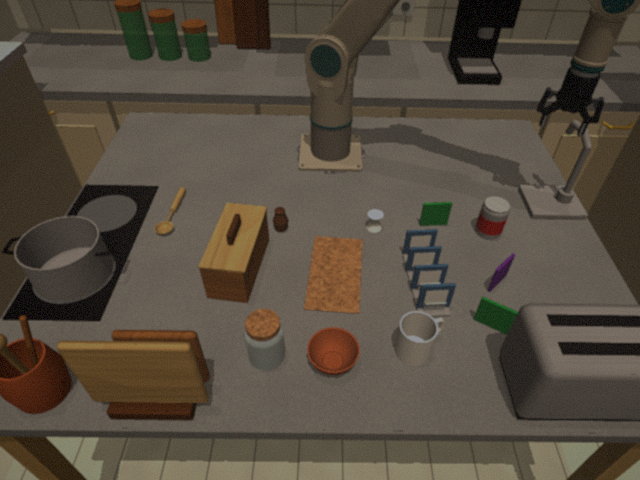

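```bash
cat > h.py <<'E'
from cell import *
import numpy as np, cv2
from scipy.spatial.transform import Rotation as Ro
def cam(n):
    s=read_state(); d=get_image(n); f=240/np.tan(np.radians(d["vfov"]/2))
    if n=="wrist":
        T=np.eye(4); T[:3,:3]=Ro.from_euler("xyz",s["tool_rot"]).as_matrix(); T[:3,3]=s["eef_pos"]
        E=T@d["T_tool_cam"]
    else: E=d["extrinsics"]
    return dict(img=d["img"][:,:,::-1].copy(),f=f,c=np.array([d["cx"],d["cy"]]),E=E)
def unproj(c,px,z):
    px=np.atleast_2d(px).astype(float); q=(px-c["c"])/c["f"]
    r=np.c_[q[:,0],-q[:,1],-np.ones(len(q))]@c["E"][:3,:3].T; o=c["E"][:3,3]
    return o+r*((z-o[2])/r[:,2])[:,None]
def proj(c,P):
    p=(np.atleast_2d(P)-c["E"][:3,3])@c["E"][:3,:3]
    return c["c"]+c["f"]*np.c_[p[:,0],-p[:,1]]/-p[:,2:]
def rect(c,mask,z):
    """min-area rectangle (centre, long side, short side, angle of long side) of the biggest blob, on plane z"""
    cs,_=cv2.findContours(mask.astype(np.uint8),cv2.RETR_EXTERNAL,cv2.CHAIN_APPROX_NONE)
    k=max(cs,key=cv2.contourArea)[:,0]
    w=unproj(c,k,z)[:,:2].astype(np.float32)
    b=cv2.boxPoints(cv2.minAreaRect(w)); e=[b[1]-b[0],b[2]-b[1]]; L=[np.linalg.norm(v) for v in e]
    i=int(np.argmax(L)); a=np.arctan2(e[i][1],e[i][0])%np.pi
    return b.mean(0).round(1),round(float(L[i]),1),round(float(L[1-i]),1),round(float(a),4)
def goto(x,y,z,yaw,tilt=None):
    """rows needed from the measured pose to a downward pose (fingers close along tool y)"""
    s=read_state(); R=Ro.from_euler("xyz",s["tool_rot"])
    T=Ro.from_euler("xyz",[np.pi,0,yaw])
    d=R.inv().apply(np.array([x,y,z])-s["eef_pos"])/300; t=(R.inv()*T).as_rotvec()/(np.pi/2)
    print("row",np.r_[d,t].round(4),"pos",s["eef_pos"].round(1),"rot",s["tool_rot"].round(4))
E
python3 - <<'E'
from h import *
c=cam("top"); hsv=cv2.cvtColor(c["img"],cv2.COLOR_BGR2HSV)
def m(lo,hi,box):
    k=cv2.inRange(hsv,np.array(lo),np.array(hi)); o=np.zeros_like(k); x0,y0,x1,y1=box; o[y0:y1,x0:x1]=k[y0:y1,x0:x1]; return o
mm=m((5,80,60),(20,255,255),(285,190,350,295)); mm=cv2.morphologyEx(mm,cv2.MORPH_CLOSE,np.ones((7,7)))
print("mat",rect(c,mm,4))
l=m((20,60,150),(35,255,255),(375,195,435,300)); l=cv2.morphologyEx(l,cv2.MORPH_CLOSE,np.ones((9,9)));print("lid",rect(c,l,113))
for y in (202,222,242,263):
    b=m((95,80,50),(125,255,255),(220,y-7,262,y+7)); print("blue",y,rect(c,b,86))
i=c["img"][180:320,150:440]; cv2.imwrite("pics/crop1.png",cv2.resize(i,None,fx=2.7,fy=2.7,interpolation=cv2.INTER_CUBIC))
goto(500,150,300,1.5)
E
```

```text
mat (array([538.2,  14.2], dtype=float32), 250.3, 130.2, 3.0665)
lid (array([ 522.6, -228.1], dtype=float32), 224.1, 104.0, 3.0246)
blue 202 (array([647.8, 243.4], dtype=float32), 75.1, 7.1, 1.647)
blue 222 (array([588.5, 236.5], dtype=float32), 75.0, 7.1, 1.6575)
blue 242 (array([529. , 230.9], dtype=float32), 77.4, 7.1, 1.6335)
blue 263 (array([468.9, 231. ], dtype=float32), 74.8, 6.9, 1.6643)
row [-1.3539e+00 -1.0726e+00 -1.8290e-01 -6.0000e-04  5.0000e-04  7.9820e-01] pos [245.7 601.4 244.8] rot [-3.1405  0.      2.7538]
```

View pics/crop1.png

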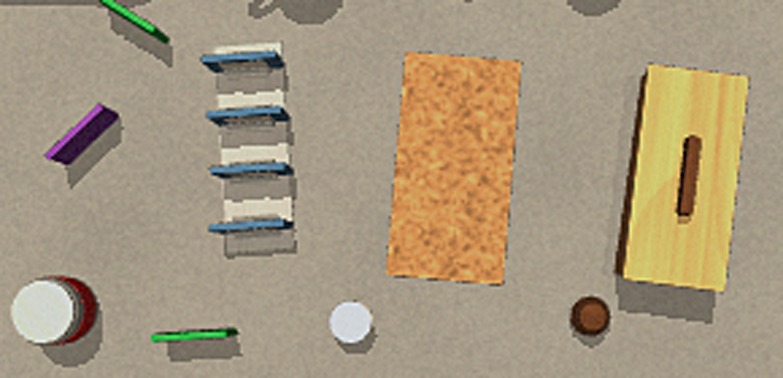

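move_arm(
  rows="-0.633 -0.737 -0.2 0 0 0 -1;-0.633 -0.737 -0.2 0 0 0 -1;-0.633 -0.737 -0.2 0 0 0 -1;-0.633 -0.737 -0.2 0 0 0 -1;-0.633 -0.737 -0.2 0 0 0 -1;-0.633 -0.737 -0.2 0 0 0 -1;-0.633 -0.737 -0.2 0 0 0 -1;-0.633 -0.737 -0.2 0 0 0 -1;-0.633 -0.737 -0.2 0 0 0 -1",
)

```text
clock: 0.95
eef_pos: [339.5, 322.5, 306.2]
tool_rot: [3.141, 0.001, 2.748]
force: [0.2, 0.8, -0.9]
width: 85.4
gripper_force: 0.0
```

move_arm(
  rows="-0.633 -0.737 0 0 0 0 -1;-0.633 -0.737 0 0 0 0 -1;-0.633 -0.737 0 0 0 0 -1;-0.633 -0.737 0 0 0 0 -1;-0.633 -0.737 0 0 0 0 -1;-0.633 -0.737 0 0 0 0 -1;-0.633 -0.737 0 0 0 0 -1;-0.633 -0.737 0 0 0 0 -1;-0.633 -0.737 0 0 0 0 -1;-0.633 -0.737 0 0 0 0 -1",
)

```text
clock: 1.78
eef_pos: [430.3, 50.5, 304.9]
tool_rot: [3.141, -0.001, 2.755]
force: [0.5, -0.0, -1.0]
width: 85.4
gripper_force: 0.0
```

move_arm(
  rows="-0.633 -0.737 0 0 0 -0.172 -1;-0.633 -0.737 0 0 0 -0.172 -1;-0.633 -0.737 0 0 0 -0.172 -1;-0.633 -0.737 0 0 0 -0.172 -1;-0.633 -0.737 0 0 0 -0.172 -1;-0.633 -0.737 0 0 0 -0.172 -1;-0.633 -0.737 0 0 0 -0.172 -1;-0.633 -0.737 0 0 0 -0.172 -1;-0.633 -0.737 0 0 0 -0.172 -1;-0.633 -0.737 0 0 0 -0.172 -1;-0.633 -0.737 0 0 0 -0.172 -1;-0.633 -0.737 0 0 0 -0.172 -1",
)

```text
clock: 2.78
eef_pos: [522.7, -224.6, 305.2]
tool_rot: [3.14, -0.001, 3.028]
force: [-0.2, 1.3, 0.7]
width: 85.6
gripper_force: 0.0
```

```bash
python3 - <<'E'
from h import *
c=cam("wrist"); hsv=cv2.cvtColor(c["img"],cv2.COLOR_BGR2HSV)
cv2.imwrite("pics/w1.png",c["img"])
l=cv2.inRange(hsv,np.array((20,60,130)),np.array((35,255,255))); l=cv2.morphologyEx(l,cv2.MORPH_CLOSE,np.ones((25,25)))
print("lid",rect(c,l,113))
print(read_state()["qpos"].round(2)); goto(522.6,-228.1,135,3.0246)
E
```

```text
lid (array([ 522.1, -227.2], dtype=float32), 222.9, 103.7, 3.0267)
[ 0.2   0.46  0.24  1.67 -0.13  1.03  1.94]
row [-9.000e-04 -1.080e-02  5.678e-01  8.000e-04 -1.000e-04  1.900e-03] pos [ 522.7 -225.1  305.3] rot [ 3.1403e+00 -2.0000e-04  3.0276e+00]
```

View pics/w1.png

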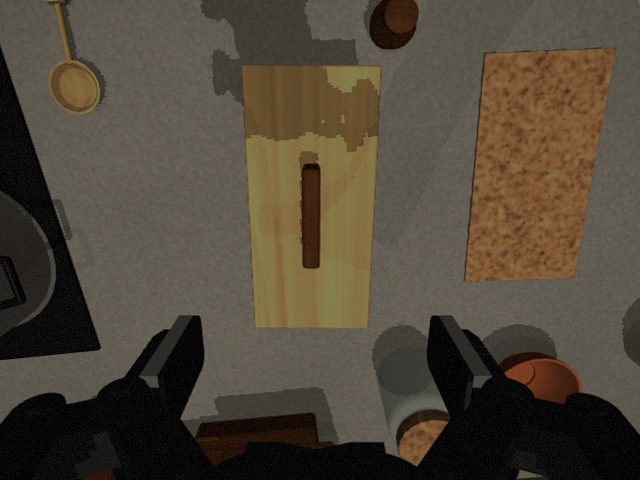

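move_arm(
  rows="0.0 -0.009 0.1 0 0 0 0.3;0.0 -0.009 0.2 0 0 0 0.3;0.0 -0.009 0.3 0 0 0 0.3;0.0 -0.009 0.4 0 0 0 0.3;0.0 -0.009 0.45 0 0 0 0.3;0.0 -0.009 0.5 0 0 0 0.3;0.0 -0.009 0.53 0 0 0 0.3;0.0 -0.009 0.56 0 0 0 0.3;0.0 -0.009 0.577 0 0 0 0.3;0.0 -0.009 0.577 0 0 0 0.3",
)

```text
clock: 3.67
eef_pos: [521.8, -229.8, 131.7]
tool_rot: [3.141, -0.001, 3.025]
force: [-0.4, 0.2, 0.1]
width: 30.0
gripper_force: 0.0
```

move_arm(
  rows="0 0 0 0 0 0 0.6;0 0 0 0 0 0 0.6;0 0 0 0 0 0 0.6;0 0 0 0 0 0 0.6;0 0 0 0 0 0 0.6",
)

```text
clock: 4.08
eef_pos: [522.4, -230.2, 132.7]
tool_rot: [3.141, 0.001, 3.024]
force: [0.7, 1.6, 0.5]
width: 17.3
gripper_force: 0.7
```

move_arm(
  rows="0 0 0 0 0 0 0.7;0 0 0 0 0 0 0.7;0 0 0 0 0 0 0.7;0 0 0 0 0 0 0.7",
)

```text
clock: 4.42
eef_pos: [522.5, -230.0, 132.8]
tool_rot: [3.141, 0.001, 3.024]
force: [-0.8, 3.3, 6.5]
width: 13.4
gripper_force: 31.1
```

move_arm(
  rows="0 0 0 0 0 0 0.76;0 0 0 0 0 0 0.76;0 0 0 0 0 0 0.76;0 0 0 0 0 0 0.76",
)

```text
clock: 4.75
eef_pos: [522.5, -230.0, 132.9]
tool_rot: [3.141, 0.001, 3.024]
force: [-0.7, 3.8, 7.5]
width: 12.7
gripper_force: 59.2
```

move_arm(
  rows="0 0 -0.02 0 0 0 0.76;0 0 -0.07 0 0 0 0.76;0 0 -0.14 0 0 0 0.76;0 0 -0.2 0 0 0 0.76;0 0 -0.25 0 0 0 0.76;0.01 0.05 -0.25 0 0 0 0.76;0.01 0.12 -0.25 0 0 0 0.76;0.02 0.2 -0.25 0 0 0 0.76;0.02 0.3 -0.25 0 0 -0.01 0.76;0.02 0.4 -0.25 0 0 -0.01 0.76;0.03 0.5 -0.25 0 0 -0.02 0.76;0.03 0.6 -0.25 0 0 -0.02 0.76",
)

```text
clock: 5.75
eef_pos: [533.3, -50.0, 207.0]
tool_rot: [-3.141, -0.001, 3.055]
force: [0.4, -0.0, -2.1]
width: 12.8
gripper_force: 58.6
```

```bash
python3 - <<'E'
from h import *
s=read_state();print(s["width"],s["gripper_force"]);goto(538.2,14.2,33,3.0665)
E
```

```text
12.784302765347212 58.555585741996765
row [ 1.400e-03  2.151e-01  5.799e-01 -5.000e-04 -8.000e-04 -7.400e-03] pos [533.3 -50.  207. ] rot [-3.1408e+00 -1.3000e-03  3.0549e+00]
```

move_arm(
  rows="0 0.1 0 0 0 -0.007 0.76;0 0.18 0.04 0 0 -0.007 0.76;0 0.214 0.1 0 0 -0.007 0.76;0 0.214 0.2 0 0 -0.007 0.76;0 0.214 0.3 0 0 -0.007 0.76;0 0.214 0.4 0 0 -0.007 0.76;0 0.214 0.48 0 0 -0.007 0.76;0 0.214 0.53 0 0 -0.007 0.76;0 0.214 0.555 0 0 -0.007 0.76;0 0.214 0.57 0 0 -0.007 0.76;0 0.214 0.577 0 0 -0.007 0.76;0 0.214 0.582 0 0 -0.007 0.76",
)

```text
clock: 6.75
eef_pos: [540.4, 13.1, 33.1]
tool_rot: [-3.141, 0.001, 3.066]
force: [0.1, -0.3, -2.3]
width: 13.2
gripper_force: 58.6
```

move_arm(
  rows="0 0 0 0 0 0 0.76;0 0 0.003 0 0 0 0.76;0 0 0.003 0 0 0 0.7;0 0 0.003 0 0 0 0.5;0 0 0.003 0 0 0 0.3;0 0 0.003 0 0 0 0.3;0 0 0 0 0 0 0.3",
)

```text
clock: 7.33
eef_pos: [539.9, 13.4, 32.8]
tool_rot: [3.142, 0.0, 3.066]
force: [0.1, 0.1, -0.5]
width: 30.1
gripper_force: 0.0
```

move_arm(
  rows="0 0 -0.05 0 0 0 0.3;0 0 -0.12 0 0 0 0.3;0 0 -0.25 0 0 0 0.3;0 0 -0.4 0 0 0 0.3;0 0 -0.52 0 0 0 0.3;0 0 -0.65 0 0 0 0.3;0 0 -0.78 0 0 0 0.3;0 0 -0.9 0 0 0 0.3;0 0 -0.9 0 0 0 0.3",
)

```text
clock: 8.08
eef_pos: [543.6, 13.1, 310.1]
tool_rot: [3.139, 0.014, 3.066]
force: [-0.6, -0.4, 0.1]
width: 29.7
gripper_force: 0.0
```

```bash
cat >> h.py <<'E'
def lidrect(c,z,box=None):
    hsv=cv2.cvtColor(c["img"],cv2.COLOR_BGR2HSV)
    l=cv2.inRange(hsv,np.array((20,60,130)),np.array((35,255,255)))
    if box: x0,y0,x1,y1=box; o=np.zeros_like(l); o[y0:y1,x0:x1]=l[y0:y1,x0:x1]; l=o
    return rect(c,cv2.morphologyEx(l,cv2.MORPH_CLOSE,np.ones((15,15))),z)
E
python3 - <<'E'
from h import *
c=cam("wrist"); cv2.imwrite("pics/w2.png",c["img"])
t=cam("top"); cv2.imwrite("pics/t2.png",cv2.resize(t["img"][180:320,200:440],None,fx=3,fy=3,interpolation=cv2.INTER_CUBIC))
print(lidrect(c,12),read_state()["eef_pos"])
E
```

```text
(array([542.3,  19.5], dtype=float32), 228.0, 115.9, 3.0735) [540.34922431  13.39666146 304.23439088]
```

View pics/w2.png

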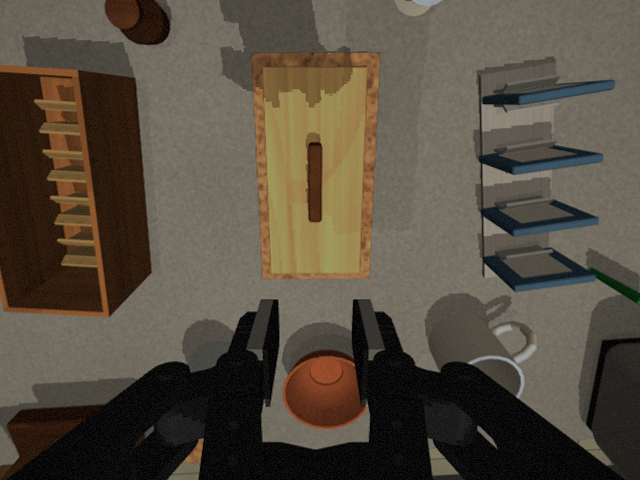

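move_arm(
  rows="0 0.742 0 0 0 0.901 0.3;0 0.742 0 0 0 0.901 0.3;0 0.742 0 0 0 0.901 0.3;0 0.742 0 0 0 0.901 0.3;0 0.742 0 0 0 0.901 0.3;0 0.742 0 0 0 0.901 0.3;0 0.742 0 0 0 0.901 0.3;0 0.742 0 0 0 0.901 0.3;0 0.742 0 0 0 0.901 0.3;0 0.742 0 0 0 0.901 0.3;0 0.742 0 0 0 0.901 0.3;0 0.742 0 0 0 0.901 0.3",
)

```text
clock: 9.18
eef_pos: [555.3, 235.0, 300.3]
tool_rot: [-3.138, 0.002, 1.645]
force: [0.2, 0.4, 0.6]
width: 29.9
gripper_force: 0.0
```

move_arm(
  rows="0 0 0 0 0 0 0.3;0 0 0 0 0 0 0.3;0 0 0 0 0 0 0.3",
)

```text
clock: 9.43
eef_pos: [556.0, 235.2, 301.6]
tool_rot: [-3.14, 0.001, 1.652]
force: [0.5, -0.6, -0.4]
width: 29.5
gripper_force: 0.0
```

```bash
python3 - <<'E'
from h import *
s=read_state();print(s["eef_pos"],s["tool_rot"],s["qpos"].round(2))
c=cam("wrist"); w=c["img"]
t=cam("top"); k=cv2.resize(t["img"][190:300,370:440],None,fx=5,fy=5,interpolation=cv2.INTER_CUBIC)
cv2.imwrite("pics/w3.png",w); cv2.imwrite("pics/k3.png",k)
E
```

```text
[555.96776482 235.2045081  301.55591288] [-3.13982602e+00  7.15277036e-04  1.65232768e+00] [-0.81  0.57  0.61  1.59 -0.35  1.1  -0.04]
```

View pics/w3.png

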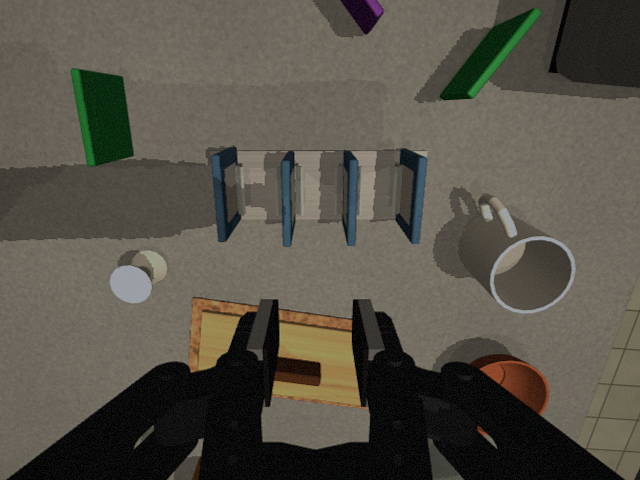

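View pics/k3.png

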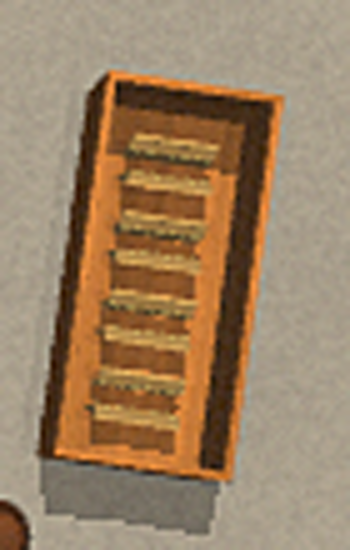

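```bash
cat >> h.py <<'E'
from scipy.optimize import minimize
def box(p,z0=6.):
    """corners of a coaster: centre-of-bottom x,y, lean (towards its +x), yaw of its normal"""
    x,y,l,a=p; q=np.array([[i,j,k] for i in(-4,4) for j in(-40,40) for k in(0,80)],float)
    return Ro.from_euler("xyz",[0,l,a]).apply(q)+[x,y,z0+4*abs(np.sin(l))]
def bluehull(c,box):
    hsv=cv2.cvtColor(c["img"],cv2.COLOR_BGR2HSV); k=cv2.inRange(hsv,np.array((95,70,30)),np.array((125,255,255)))
    x0,y0,x1,y1=box; o=np.zeros_like(k); o[y0:y1,x0:x1]=k[y0:y1,x0:x1]
    n,lab,st,_=cv2.connectedComponentsWithStats(o)
    pts=np.concatenate([np.argwhere(lab==i)[:,::-1] for i in range(1,n) if st[i,4]>8])
    return cv2.convexHull(pts.astype(np.int32))
S=8
def fill(h):
    m=np.zeros((480*4,640*4),np.uint8); cv2.fillConvexPoly(m,np.round((h.reshape(-1,2)+.5)*4*16).astype(np.int32),1,shift=4); return m
def fit(views,p0,z0=6.):
    """views: list of (camera, hull px)"""
    M=[]
    for c,h in views:
        b=np.zeros((480,640),np.uint8); cv2.fillConvexPoly(b,h,1); M.append(cv2.resize(b,None,fx=4,fy=4,interpolation=cv2.INTER_NEAREST))
    def cost(p):
        r=0
        for (c,h),m in zip(views,M):
            q=fill(cv2.convexHull(proj(c,box(p,z0)).astype(np.float32))); r+=1-(q&m).sum()/(q|m).sum()
        return r
    s0=np.array([[0,0,0,0],[6,0,0,0],[0,6,0,0],[0,0,.06,0],[0,0,0,.05]])
    o=minimize(cost,p0,method="Nelder-Mead",options=dict(initial_simplex=np.array(p0)+s0,maxiter=160,xatol=.02,fatol=1e-4))
    return o.x,o.fun
E
python3 - <<'E'
from h import *
c=cam("wrist")
B=[(205,140,242,248),(276,140,298,252),(338,140,362,252),(395,140,432,250)]
for b,x in zip(B,(469,529,588,648)):
    p,f=fit([(c,bluehull(c,b))],[x,235,0,.08]); top=box(p).reshape(-1,3); u=p[:2]+86*np.sin(p[2])*np.array([np.cos(p[3]),np.sin(p[3])])
    print(p.round(3),round(f,3),"top centre",u.round(1))
t=cam("top")
k=np.array([[110,72],[283,95],[230,480],[40,455]])/5+[370,190]-.4
w=unproj(t,k,105)[:,:2]; print(w.round(1),w.mean(0)); e=w[[0,1]].mean(0)-w[[2,3]].mean(0); print(np.arctan2(e[1],e[0]),np.linalg.norm(e))
E
```

```text
[4.66892e+02 2.32002e+02 2.60000e-02 7.90000e-02] 0.049 top centre [469.1 232.2]
[5.27467e+02 2.31602e+02 2.00000e-02 6.60000e-02] 0.09 top centre [529.2 231.7]
[ 5.90676e+02  2.38097e+02 -3.30000e-02  1.02000e-01] 0.089 top centre [587.8 237.8]
[ 6.49219e+02  2.44651e+02 -2.70000e-02  9.00000e-02] 0.056 top centre [646.9 244.4]
[[ 639.4 -194.9]
 [ 627.2 -292.5]
 [ 410.  -262. ]
 [ 422.8 -155.9]] [ 524.83540313 -226.3280687 ]
-0.15868837929101387 219.59354474133923
```

move_arm(
  rows="0.014 -0.1 0.1 0 0 0 0.3;0.014 -0.2 0.2 0 0 -0.002 0.3;0.014 -0.29 0.3 0 0 -0.002 0.3;0.014 -0.29 0.4 0 0 -0.002 0.3;0.014 -0.29 0.5 0 0 -0.002 0.3;0.014 -0.29 0.58 0 0 -0.002 0.3;0.014 -0.29 0.6 0 0 -0.002 0.3;0.014 -0.29 0.6 0 0 -0.002 0.3",
)

```text
clock: 10.3
eef_pos: [468.6, 232.0, 121.4]
tool_rot: [-3.139, 0.001, 1.654]
force: [-0.3, 0.4, 0.8]
width: 30.1
gripper_force: 0.0
```

```bash
python3 - <<'E'
from h import *
goto(469,232.2,71,1.655)
E
```

```text
row [ 0.0007  0.0019  0.168  -0.0019  0.0007 -0.0006] pos [468.6 232.  121.4] rot [-3.1386e+00  1.2000e-03  1.6540e+00]
```

move_arm(
  rows="0 0.001 0.05 0 0 0 0.3;0 0.001 0.1 0 0 0 0.3;0 0.001 0.14 0 0 0 0.3;0 0.001 0.16 0 0 0 0.3;0 0.001 0.168 0 0 0 0.3;0 0.001 0.168 0 0 0 0.3;0 0.001 0.168 0 0 0 0.5;0 0.001 0.168 0 0 0 0.6;0 0.001 0.168 0 0 0 0.7;0 0.001 0.168 0 0 0 0.75;0 0.001 0.168 0 0 0 0.78;0 0.001 0.168 0 0 0 0.78",
)

```text
clock: 11.3
eef_pos: [469.7, 232.6, 72.4]
tool_rot: [3.141, -0.0, 1.654]
force: [0.1, 1.1, -0.1]
width: 9.6
gripper_force: 0.0
```

move_arm(
  rows="0 0 0 0 0 0 0.79;0 0 0 0 0 0 0.8;0 0 0 0 0 0 0.8;0 0 0 0 0 0 0.8",
)

```text
clock: 11.63
eef_pos: [469.7, 232.6, 72.2]
tool_rot: [-3.142, -0.0, 1.654]
force: [0.3, -0.4, 0.3]
width: 8.7
gripper_force: 0.0
```

move_arm(
  rows="0 0 0 0 0 0 0.81;0 0 0 0 0 0 0.81;0 0 0 0 0 0 0.81",
)

```text
clock: 11.88
eef_pos: [469.4, 232.5, 72.1]
tool_rot: [-3.141, 0.0, 1.654]
force: [-0.5, 0.7, 0.7]
width: 8.2
gripper_force: 2.0
```

move_arm(
  rows="0 0 0 0 0 0 0.818;0 0 0 0 0 0 0.818;0 0 0 0 0 0 0.818;0 0 0 0 0 0 0.818",
)

```text
clock: 12.22
eef_pos: [469.6, 232.6, 72.2]
tool_rot: [-3.141, -0.0, 1.654]
force: [-1.2, -0.8, -0.8]
width: 7.8
gripper_force: 6.0
```

move_arm(
  rows="0 0 0 0 0 0 0.824;0 0 0 0 0 0 0.824;0 0 0 0 0 0 0.824;0 0 0 0 0 0 0.824",
)

```text
clock: 12.55
eef_pos: [469.8, 232.6, 72.2]
tool_rot: [3.141, 0.0, 1.654]
force: [0.1, 0.1, -0.7]
width: 7.9
gripper_force: 12.6
```

move_arm(
  rows="0 0 -0.03 0 0 0 0.824;0 0 -0.08 0 0 0 0.824;0 0 -0.14 0 0 0 0.824;0 0 -0.2 0 0 0 0.824;0 0 -0.28 0 0 0 0.824;0 0 -0.36 0 0 0 0.824;0 0 -0.44 0 0 0 0.824;0 0 -0.52 0 0 0 0.824;0 0 -0.6 0 0 0 0.824;0 0 -0.68 0 0 0 0.824;0 0 -0.73 0 0 0 0.824;0 0 -0.76 0 0 0 0.824",
)

```text
clock: 13.55
eef_pos: [470.5, 232.5, 302.9]
tool_rot: [3.138, -0.002, 1.654]
force: [0.9, 0.4, -1.3]
width: 7.8
gripper_force: 12.6
```

move_arm(
  rows="-0.04 0 0 0 0 0 0.824;-0.1 0 0 0 0 0.01 0.824;-0.18 0.0 0 0 0 0.02 0.824;-0.27 0.005 0 0 0 0.03 0.824;-0.37 0.007 0 0 0 0.04 0.824;-0.47 0.01 0 0 0 0.05 0.824;-0.57 0.012 0 0 0 0.06 0.824;-0.67 0.015 0 0 0 0.07 0.824;-0.77 0.017 0 0 0 0.08 0.824;-0.87 0.017 0 0 0 0.08 0.824;-0.93 0.017 0 0 0 0.08 0.824",
)

```text
clock: 14.47
eef_pos: [496.0, -50.9, 299.2]
tool_rot: [-3.139, 0.003, 1.522]
force: [-0.3, -0.4, -0.2]
width: 7.6
gripper_force: 12.6
```

```bash
python3 - <<'E'
from h import *
s=read_state();print(s["width"],s["gripper_force"]);goto(524,-300,300,1.455)
E
```

```text
7.6006276388770635 12.608989477157593
row [-8.249e-01  1.339e-01 -8.000e-04 -1.500e-03  1.800e-03  4.250e-02] pos [496.  -50.9 299.2] rot [-3.1392e+00  2.7000e-03  1.5218e+00]
```

move_arm(
  rows="-0.04 0.01 0 0 0 0.02 0.824;-0.1 0.02 0 0 0 0.042 0.824;-0.2 0.04 0 0 0 0.042 0.824;-0.3 0.06 0 0 0 0.042 0.824;-0.4 0.08 0 0 0 0.042 0.824;-0.5 0.1 0 0 0 0.042 0.824;-0.6 0.12 0 0 0 0.042 0.824;-0.7 0.134 0 0 0 0.042 0.824;-0.78 0.134 0 0 0 0.042 0.824;-0.82 0.134 0 0 0 0.042 0.824;-0.825 0.134 0 0 0 0.042 0.824;-0.825 0.134 0 0 0 0.042 0.824",
)

```text
clock: 15.47
eef_pos: [527.0, -293.7, 299.4]
tool_rot: [-3.14, -0.001, 1.461]
force: [0.2, 0.5, -1.8]
width: 7.7
gripper_force: 12.6
```

```bash
python3 - <<'E'
from h import *
s=read_state();print(s["eef_pos"],s["tool_rot"],s["gripper_force"])
c=cam("wrist");cv2.imwrite("pics/w4.png",c["img"])
import pickle;pickle.dump(c,open("w4.pkl","wb"))
E
```

```text
[ 526.97710937 -293.71638825  299.35949528] [-3.13991460e+00 -1.46758832e-03  1.46056116e+00] 12.629044353961945
```

View pics/w4.png

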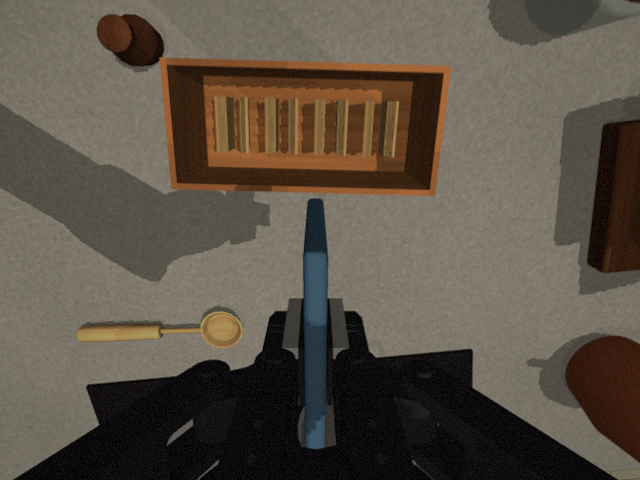

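```bash
python3 - <<'E'
from h import *
import pickle; c=pickle.load(open("w4.pkl","rb"))
g=cv2.cvtColor(c["img"],cv2.COLOR_BGR2GRAY)
hsv=cv2.cvtColor(c["img"],cv2.COLOR_BGR2HSV)
m=cv2.inRange(hsv,np.array((5,100,40)),np.array((20,255,255))); m[:50]=0;m[200:]=0;m[:,:150]=0;m[:,460:]=0
m=cv2.morphologyEx(m,cv2.MORPH_CLOSE,np.ones((9,9)))
k=cv2.findContours(m,0,1)[0]; k=max(k,key=cv2.contourArea); h=cv2.convexHull(k)
q=cv2.approxPolyDP(h,8,True)[:,0]; print(q.tolist())
# line-fit each side
P=k[:,0].astype(float); L=[]
for i in range(len(q)):
    a,b=q[i].astype(float),q[(i+1)%len(q)].astype(float); d=(b-a)/np.linalg.norm(b-a); n=np.array([-d[1],d[0]]); t=(P-a)@d
    s=P[(abs((P-a)@n)<4)&(t>8)&(t<np.linalg.norm(b-a)-8)]
    v=cv2.fitLine(s.astype(np.float32),cv2.DIST_HUBER,0,.01,.01).ravel(); L.append(np.cross([v[2],v[3],1],[v[2]+v[0],v[3]+v[1],1]))
C=[]
for i in range(len(L)):
    x=np.cross(L[i-1],L[i]); C.append(x[:2]/x[2])
w=unproj(c,np.array(C),105)[:,:2]; print(w.round(1).tolist()); print("centre",w.mean(0).round(1)); 
for i in range(4): e=w[(i+1)%4]-w[i]; print(np.linalg.norm(e).round(1),np.arctan2(e[1],e[0]).round(4))
f=[221,244,270,293,319,342,369,392]
s=unproj(c,[[(f[i]+f[i+1])/2,126] for i in (0,2,4,6)],47)[:,:2]; print("slots",s.round(1).tolist(),s.mean(0))
print("held",unproj(c,[[316,250],[316,447]],313).round(1).tolist())
cv2.imwrite("pics/k4.png",cv2.resize(c["img"][50:200,150:460],None,fx=2.5,fy=2.5,interpolation=cv2.INTER_CUBIC))
E
```

```text
[[150, 50], [450, 66], [434, 195], [171, 188]]
[[420.8, -162.1], [640.3, -192.6], [626.6, -291.1], [410.0, -261.5]]
centre [ 524.5 -226.8]
221.6 -0.1379
99.4 -1.7091
218.6 3.006
100.0 1.4625
slots [[456.7, -218.8], [502.2, -223.8], [547.7, -228.7], [594.1, -233.8]] [ 525.17952224 -226.28724228]
held [[531.1, -253.9, 313.0], [522.6, -332.1, 313.0]]
```

View pics/k4.png

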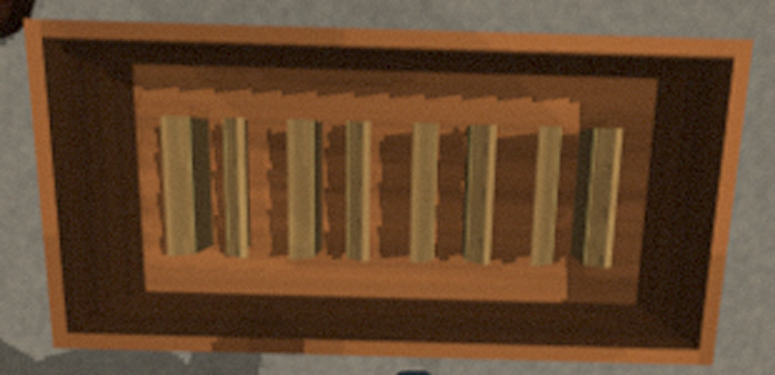

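```bash
python3 - <<'E'
from h import *
import pickle; c=pickle.load(open("w4.pkl","rb"))
o=np.array([150,50])-.3
K=np.array([[28,20],[750,42],[712,364],[54,346]])/2.5+o
w=unproj(c,K,105)[:,:2];print(w.round(1).tolist(),w.mean(0).round(1))
for i in range(4): e=w[(i+1)%4]-w[i]; print(np.linalg.norm(e).round(1),np.arctan2(e[1],e[0]).round(4))
F=unproj(c,np.array([[163,186],[622,197]])/2.5+o,49)[:,:2];print(F.round(1),F.mean(0),np.linalg.norm(F[1]-F[0]),np.arctan2(*(F[1]-F[0])[::-1]))
t=cam("top"); cv2.imwrite("pics/tt.png",t["img"])
k=np.array([[110,72],[283,95],[230,480],[40,455]])/5+[370,190]-.4
E
```

```text
[[423.8, -163.2], [639.7, -193.0], [626.9, -291.1], [409.4, -261.3]] [ 524.9 -227.2]
217.9 -0.1369
99.0 -1.6998
219.6 3.0053
99.1 1.4253
[[ 441.2 -215.3]
 [ 610.3 -237.8]] [ 525.74791946 -226.54277155] 170.5966758513319 -0.13181497682387594
```

```bash
python3 - <<'E'
from h import *
import pickle; c=pickle.load(open("w4.pkl","rb"))
print("bottom far",unproj(c,[[315,200]],233))
goto(593.5,-236.2,200,1.4353)
E
```

```text
bottom far [[ 530.44729369 -255.8253201   233.        ]]
row [ 0.2065  0.1977  0.3324 -0.0006 -0.0015  0.0184] pos [ 528.  -291.7  299.6] rot [-3.1407e+00 -2.3000e-03  1.4642e+00]
```

move_arm(
  rows="0.04 0.04 0 0 0 0 0.824;0.1 0.1 0.02 0 0 0.018 0.824;0.16 0.16 0.06 0 0 0.018 0.824;0.2 0.2 0.12 0 0 0.018 0.824;0.2065 0.198 0.2 0 0 0.018 0.824;0.2065 0.198 0.27 0 0 0.018 0.824;0.2065 0.198 0.31 0 0 0.018 0.824;0.2065 0.198 0.332 0 0 0.018 0.824;0.2065 0.198 0.332 0 0 0.018 0.824;0.2065 0.198 0.332 0 0 0.018 0.824;0.2065 0.198 0.332 0 0 0.018 0.824",
)

```text
clock: 16.48
eef_pos: [594.2, -239.4, 202.1]
tool_rot: [3.139, 0.001, 1.434]
force: [-0.1, 0.1, -0.5]
width: 7.9
gripper_force: 12.7
```

```bash
python3 - <<'E'
from h import *
print(read_state()["gripper_force"]); goto(593.5,-236.2,75,1.4353)
E
```

```text
12.660240679979324
row [ 1.050e-02 -4.700e-03  4.235e-01  1.500e-03  4.000e-04 -7.000e-04] pos [ 594.2 -239.4  202.1] rot [3.1392e+00 6.0000e-04 1.4341e+00]
```

move_arm(
  rows="0.005 -0.003 0.02 0 0 0 0.824;0.01 -0.005 0.05 0 0 0 0.824;0.01 -0.005 0.09 0 0 0 0.824;0.01 -0.005 0.13 0 0 0 0.824;0.01 -0.005 0.17 0 0 0 0.824;0.01 -0.005 0.2 0 0 0 0.824;0.01 -0.005 0.23 0 0 0 0.824;0.01 -0.005 0.25 0 0 0 0.824;0.01 -0.005 0.26 0 0 0 0.824;0.01 -0.005 0.26 0 0 0 0.824;0.01 -0.005 0.26 0 0 0 0.824",
)

```text
clock: 17.4
eef_pos: [592.6, -235.9, 122.7]
tool_rot: [3.141, 0.0, 1.434]
force: [-0.2, 1.4, -0.9]
width: 7.7
gripper_force: 12.7
```

```bash
python3 - <<'E'
from h import *
s=read_state();print(s["gripper_force"],s["force"]); goto(593.5,-236.2,73.5,1.4353)
c=cam("wrist");cv2.imwrite("pics/w5.png",c["img"])
E
```

```text
12.674677222967148 [-0.17010685  1.37047819 -0.91895284]
row [-6.000e-04  3.200e-03  1.641e-01  2.000e-04  1.000e-04 -7.000e-04] pos [ 592.6 -235.9  122.7] rot [3.1413e+00 2.0000e-04 1.4342e+00]
```

View pics/w5.png

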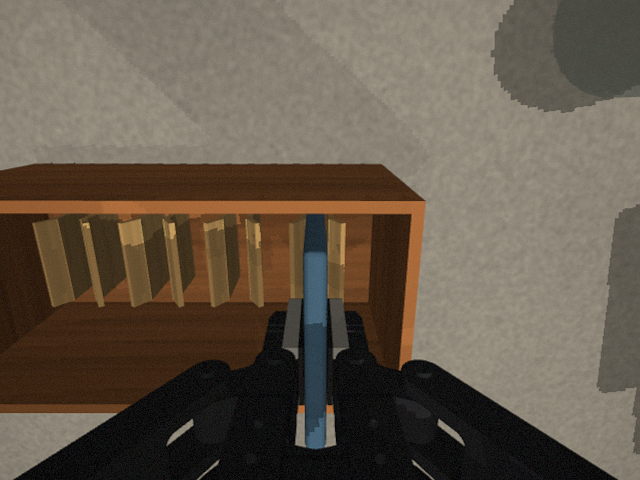

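move_arm(
  rows="0 0.003 0.015 0 0 0 0.824;0 0.003 0.03 0 0 0 0.824;0 0.003 0.045 0 0 0 0.824;0 0.003 0.06 0 0 0 0.824;0 0.003 0.075 0 0 0 0.824;0 0.003 0.09 0 0 0 0.824;0 0.003 0.105 0 0 0 0.824;0 0.003 0.12 0 0 0 0.824;0 0.003 0.132 0 0 0 0.824;0 0.003 0.142 0 0 0 0.824;0 0.003 0.15 0 0 0 0.824;0 0.003 0.154 0 0 0 0.824",
)

```text
clock: 18.45
eef_pos: [593.2, -235.7, 76.0]
tool_rot: [-3.141, -0.0, 1.434]
force: [-0.2, 0.3, -0.7]
width: 7.8
gripper_force: 12.7
```

move_arm(
  rows="0 0 0.003 0 0 0 0.824;0 0 0.005 0 0 0 0.824;0 0 0.006 0 0 0 0.824;0 0 0.006 0 0 0 0.824",
)

```text
clock: 18.78
eef_pos: [593.3, -235.8, 74.7]
tool_rot: [3.141, 0.0, 1.434]
force: [-0.4, 0.0, -1.3]
width: 7.7
gripper_force: 12.7
```

move_arm(
  rows="0 0 0.003 0 0 0 0.824;0 0 0.006 0 0 0 0.824;0 0 0.006 0 0 0 0.824;0 0 0.006 0 0 0 0.824",
)

```text
clock: 19.12
eef_pos: [593.3, -235.8, 72.7]
tool_rot: [-3.141, -0.0, 1.434]
force: [0.5, 0.1, -1.0]
width: 7.4
gripper_force: 12.7
```

move_arm(
  rows="0 0 0.002 0 0 0 0.824;0 0 0.004 0 0 0 0.824;0 0 0.004 0 0 0 0.824;0 0 0.004 0 0 0 0.824",
)

```text
clock: 19.45
eef_pos: [593.3, -235.8, 71.6]
tool_rot: [-3.142, -0.0, 1.434]
force: [0.0, -0.1, -0.7]
width: 7.7
gripper_force: 12.7
```

move_arm(
  rows="0 0 0.002 0 0 0 0.824;0 0 0.002 0 0 0 0.824;0 0 0.002 0 0 0 0.81;0 0 0.002 0 0 0 0.79;0 0 0.002 0 0 0 0.7;0 0 0.002 0 0 0 0.6;0 0 0.002 0 0 0 0.55;0 0 0 0 0 0 0.55;0 0 0 0 0 0 0.55",
)

```text
clock: 20.2
eef_pos: [588.0, -235.0, 70.7]
tool_rot: [-3.132, -0.002, 1.433]
force: [-11.9, 2.3, 4.8]
width: 18.8
gripper_force: 0.0
```

move_arm(
  rows="0 0 -0.03 0 0 0 0.55;0 0 -0.08 0 0 0 0.55;0 0 -0.16 0 0 0 0.55;0 0 -0.26 0 0 0 0.55;0 0 -0.38 0 0 0 0.55;0 0 -0.5 0 0 0 0.55;0 0 -0.62 0 0 0 0.5;0 0 -0.74 0 0 0 0.4;0 0 -0.76 0 0 0 0.3;0 0 -0.76 0 0 0 0.3",
)

```text
clock: 21.03
eef_pos: [595.1, -237.0, 303.4]
tool_rot: [3.134, 0.002, 1.435]
force: [-0.6, -0.1, -0.6]
width: 30.2
gripper_force: 0.0
```

```bash
python3 - <<'E'
from h import *
c=cam("top");cv2.imwrite("pics/t6.png",cv2.resize(c["img"][190:300,200:440],None,fx=3.3,fy=3.3,interpolation=cv2.INTER_CUBIC))
goto(529.2,231.7,300,1.65)
E
```

```text
row [ 1.5151e+00 -4.2560e-01  1.0000e-03  2.0000e-03  4.0000e-04 -1.3710e-01] pos [ 594.  -236.   300.8] rot [3.1385e+00 2.0000e-04 1.4346e+00]
```

View pics/t6.png

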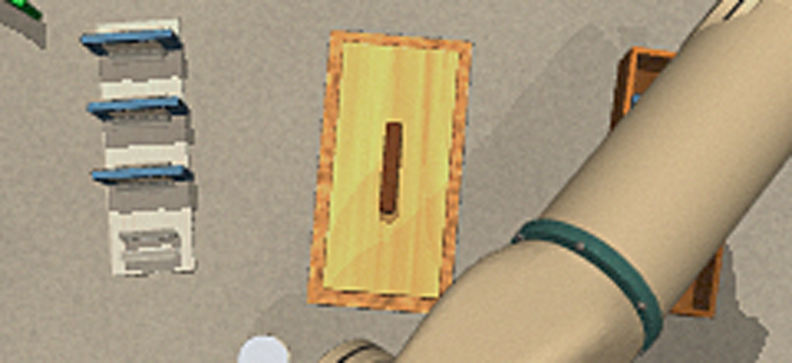

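move_arm(
  rows="0.8 -0.225 0 0 0 -0.07 0.3;0.8 -0.225 0 0 0 -0.07 0.3;0.8 -0.225 0 0 0 -0.07 0.3;0.8 -0.225 0 0 0 -0.07 0.3;0.8 -0.225 0 0 0 -0.07 0.3;0.8 -0.225 0 0 0 -0.07 0.3;0.8 -0.225 0 0 0 -0.07 0.3;0.8 -0.225 0 0 0 -0.07 0.3;0.8 -0.225 0 0 0 -0.07 0.3",
)

```text
clock: 21.83
eef_pos: [558.4, 11.1, 298.2]
tool_rot: [-3.139, 0.001, 1.545]
force: [-0.9, -0.9, 0.8]
width: 29.7
gripper_force: 0.0
```

```bash
python3 - <<'E'
from h import *
c=cam("top"); k=bluehull(c,(370,190,440,300)); print(k.reshape(-1,2).min(0),k.reshape(-1,2).max(0))
p,f=fit([(c,k)],[593.5,-236,0,-.1355],5.); print(p.round(3),f)
goto(529.2,231.7,150,1.65)
E
```

```text
[391 219] [419 226]
[ 5.95079e+02 -2.38570e+02 -3.00000e-02 -1.26000e-01] 0.13726910539659543
row [ 0.7367 -0.1179  0.4947 -0.0011  0.0008 -0.0682] pos [558.6  10.  298.6] rot [-3.1400e+00  1.3000e-03  1.5428e+00]
```

move_arm(
  rows="0.14 -0.025 0 0 0 -0.07 0.3;0.28 -0.05 0 0 0 -0.07 0.3;0.42 -0.075 0 0 0 -0.07 0.3;0.56 -0.1 0.05 0 0 -0.07 0.3;0.7 -0.118 0.15 0 0 -0.07 0.3;0.737 -0.118 0.27 0 0 -0.068 0.3;0.737 -0.118 0.38 0 0 -0.068 0.3;0.737 -0.118 0.47 0 0 -0.068 0.3;0.737 -0.118 0.55 0 0 -0.068 0.3;0.737 -0.118 0.59 0 0 -0.068 0.3;0.737 -0.118 0.59 0 0 -0.068 0.3;0.737 -0.118 0.59 0 0 -0.068 0.3",
)

```text
clock: 22.88
eef_pos: [530.4, 231.6, 122.7]
tool_rot: [3.142, 0.001, 1.649]
force: [0.4, 0.1, 0.4]
width: 29.8
gripper_force: 0.0
```

```bash
python3 - <<'E'
from h import *
goto(529,231.8,72,1.65)
E
```

```text
row [ 0.0011 -0.0046  0.1691  0.      0.0005 -0.0009] pos [530.4 231.6 122.7] rot [3.1415e+00 8.0000e-04 1.6486e+00]
```

move_arm(
  rows="0 -0.002 0.05 0 0 0 0.3;0 -0.003 0.1 0 0 0 0.3;0 -0.003 0.14 0 0 0 0.3;0 -0.003 0.16 0 0 0 0.3;0 -0.003 0.168 0 0 0 0.3;0 -0.003 0.168 0 0 0 0.4;0 -0.003 0.168 0 0 0 0.5;0 -0.003 0.168 0 0 0 0.6;0 -0.003 0.168 0 0 0 0.7;0 -0.003 0.168 0 0 0 0.75;0 -0.003 0.168 0 0 0 0.78;0 -0.003 0.168 0 0 0 0.8",
)

```text
clock: 23.88
eef_pos: [528.7, 233.1, 72.4]
tool_rot: [3.141, -0.0, 1.651]
force: [-0.3, 0.2, 1.0]
width: 9.0
gripper_force: 0.1
```

move_arm(
  rows="0 0 0 0 0 0 0.805;0 0 0 0 0 0 0.81;0 0 0 0 0 0 0.815;0 0 0 0 0 0 0.818;0 0 0 0 0 0 0.818;0 0 0 0 0 0 0.818",
)

```text
clock: 24.38
eef_pos: [528.8, 233.1, 72.3]
tool_rot: [3.141, -0.0, 1.651]
force: [1.0, 0.8, 0.3]
width: 8.0
gripper_force: 6.0
```

move_arm(
  rows="0 0 0 0 0 0 0.824;0 0 0 0 0 0 0.824;0 0 0 0 0 0 0.824",
)

```text
clock: 24.63
eef_pos: [528.8, 233.1, 72.3]
tool_rot: [3.141, -0.0, 1.651]
force: [0.6, 0.2, 1.5]
width: 7.9
gripper_force: 12.7
```

move_arm(
  rows="0 0 -0.03 0 0 0 0.824;0 0 -0.08 0 0 0 0.824;0 0 -0.15 0 0 0 0.824;0 0 -0.23 0 0 0 0.824;0 0 -0.32 0 0 0 0.824;0 0 -0.42 0 0 0 0.824;0 0 -0.52 0 0 0 0.824;-0.02 0 -0.6 0 0 0 0.824;-0.06 0 -0.66 0 0 0.01 0.824;-0.12 0 -0.69 0 0 0.02 0.824;-0.2 0 -0.7 0 0 0.03 0.824;-0.3 0 -0.7 0 0 0.04 0.824",
)

```text
clock: 25.63
eef_pos: [535.5, 143.2, 282.8]
tool_rot: [3.141, -0.001, 1.59]
force: [0.8, -0.8, -1.4]
width: 7.8
gripper_force: 12.7
```

move_arm(
  rows="-0.1 0 0 0 0 0.01 0.824;-0.2 0 0 0 0 0.02 0.824;-0.3 0 0 0 0 0.03 0.824;-0.4 0 0 0 0 0.04 0.824;-0.5 0 0 0 0 0.05 0.824;-0.6 0 0 0 0 0.06 0.824;-0.7 0 0 0 0 0.07 0.824;-0.8 0 0 0 0 0.08 0.824;-0.88 0 0 0 0 0.09 0.824;-0.93 0 0 0 0 0.095 0.824;-0.95 0 0 0 0 0.095 0.824",
)

```text
clock: 26.55
eef_pos: [539.0, -145.9, 282.0]
tool_rot: [-3.14, 0.002, 1.433]
force: [0.3, 0.2, -0.6]
width: 7.8
gripper_force: 12.7
```

```bash
python3 - <<'E'
from h import *
print(read_state()["gripper_force"]); goto(547.9,-230.0,195,1.4353)
c=cam("wrist"); k=bluehull(c,(250,150,380,470)).reshape(-1,2); print(k.min(0),k.max(0))
E
```

```text
12.673701345920563
row [-0.2731  0.0683  0.2904 -0.0009  0.0013 -0.0015] pos [ 539.  -145.9  282. ] rot [-3.1402e+00  2.0000e-03  1.4329e+00]
[303 200] [379 449]
```

move_arm(
  rows="-0.04 0.01 0 0 0 -0.001 0.824;-0.1 0.03 0 0 0 -0.001 0.824;-0.17 0.05 0.02 0 0 -0.001 0.824;-0.23 0.06 0.06 0 0 -0.001 0.824;-0.265 0.068 0.11 0 0 -0.001 0.824;-0.273 0.068 0.17 0 0 -0.001 0.824;-0.273 0.068 0.22 0 0 -0.001 0.824;-0.273 0.068 0.27 0 0 -0.001 0.824;-0.273 0.068 0.29 0 0 -0.001 0.824;-0.273 0.068 0.29 0 0 -0.001 0.824;-0.273 0.068 0.29 0 0 -0.001 0.824",
)

```text
clock: 27.52
eef_pos: [550.4, -224.8, 195.2]
tool_rot: [-3.141, -0.0, 1.442]
force: [0.5, -0.3, -0.2]
width: 8.1
gripper_force: 12.7
```

```bash
python3 - <<'E'
from h import *
print(read_state()["gripper_force"]); goto(547.9,-230.0,125,1.4353)
E
```

```text
12.667748630046844
row [-1.840e-02 -5.800e-03  2.341e-01 -4.000e-04 -2.000e-04  4.000e-03] pos [ 550.4 -224.8  195.2] rot [-3.1410e+00 -4.0000e-04  1.4415e+00]
```

move_arm(
  rows="-0.01 -0.003 0.02 0 0 0.004 0.824;-0.018 -0.006 0.05 0 0 0.004 0.824;-0.018 -0.006 0.09 0 0 0.004 0.824;-0.018 -0.006 0.13 0 0 0.004 0.824;-0.018 -0.006 0.17 0 0 0.004 0.824;-0.018 -0.006 0.2 0 0 0.004 0.824;-0.018 -0.006 0.22 0 0 0.004 0.824;-0.018 -0.006 0.23 0 0 0.004 0.824;-0.018 -0.006 0.23 0 0 0.004 0.824;-0.018 -0.006 0.23 0 0 0.004 0.824",
)

```text
clock: 28.35
eef_pos: [548.0, -230.8, 126.3]
tool_rot: [3.141, 0.0, 1.434]
force: [-0.1, -0.0, -0.4]
width: 7.8
gripper_force: 12.7
```

```bash
python3 - <<'E'
from h import *
goto(547.9,-230.0,73,1.4353)
E
```

```text
row [ 2.600e-03 -6.000e-04  1.776e-01  1.000e-04  1.000e-04 -7.000e-04] pos [ 548.  -230.8  126.3] rot [3.1414e+00 2.0000e-04 1.4342e+00]
```

move_arm(
  rows="0.002 0 0.016 0 0 0 0.824;0.002 0 0.034 0 0 0 0.824;0.002 0 0.052 0 0 0 0.824;0.002 0 0.07 0 0 0 0.824;0.002 0 0.088 0 0 0 0.824;0.002 0 0.106 0 0 0 0.824;0.002 0 0.122 0 0 0 0.824;0.002 0 0.137 0 0 0 0.824;0.002 0 0.15 0 0 0 0.824;0.002 0 0.16 0 0 0 0.824;0.002 0 0.168 0 0 0 0.824;0.002 0 0.172 0 0 0 0.824",
)

```text
clock: 29.35
eef_pos: [547.8, -229.9, 74.2]
tool_rot: [-3.141, -0.0, 1.434]
force: [-0.2, 0.1, -1.0]
width: 7.6
gripper_force: 12.7
```

move_arm(
  rows="0 0 0.002 0 0 0 0.824;0 0 0.004 0 0 0 0.824;0 0 0.006 0 0 0 0.824;0 0 0.006 0 0 0 0.824;0 0 0.006 0 0 0 0.824",
)

```text
clock: 29.77
eef_pos: [548.0, -230.0, 72.9]
tool_rot: [3.141, -0.0, 1.434]
force: [0.3, 0.1, -0.6]
width: 7.6
gripper_force: 12.7
```

move_arm(
  rows="0 0 0.002 0 0 0 0.824;0 0 0.004 0 0 0 0.824;0 0 0.005 0 0 0 0.824;0 0 0.005 0 0 0 0.824;0 0 0.005 0 0 0 0.824;0 0 0.005 0 0 0 0.81;0 0 0.005 0 0 0 0.8;0 0 0.005 0 0 0 0.78;0 0 0.005 0 0 0 0.72;0 0 0.005 0 0 0 0.67;0 0 0.005 0 0 0 0.67",
)

```text
clock: 30.68
eef_pos: [547.9, -230.0, 71.3]
tool_rot: [-3.142, 0.0, 1.434]
force: [-0.7, -0.2, 0.3]
width: 14.5
gripper_force: 0.0
```

move_arm(
  rows="0 0 -0.02 0 0 0 0.67;0 0 -0.06 0 0 0 0.67;0 0 -0.12 0 0 0 0.67;0 0 -0.2 0 0 0 0.6;0 0 -0.32 0 0 0 0.5;0 0 -0.45 0 0 0 0.4;0 0 -0.58 0 0 0 0.3;0.1 0 -0.68 0 0 0 0.3;0.24 0 -0.75 0 0 -0.02 0.3;0.38 0 -0.75 0 0 -0.04 0.3;0.52 0 -0.75 0 0 -0.06 0.3;0.66 0 -0.75 0 0 -0.07 0.3",
)

```text
clock: 31.68
eef_pos: [574.1, -38.7, 298.4]
tool_rot: [3.139, -0.001, 1.545]
force: [0.7, 0.4, -1.3]
width: 29.6
gripper_force: 0.0
```

```bash
python3 - <<'E'
from h import *
goto(588,237.8,122,1.66)
E
```

```text
row [ 9.221e-01  2.080e-02  5.886e-01  1.700e-03 -3.000e-04 -7.340e-02] pos [574.1 -38.7 298.4] rot [ 3.1389e+00 -6.0000e-04  1.5447e+00]
```

move_arm(
  rows="0.14 0.003 0 0 0 -0.07 0.3;0.28 0.006 0 0 0 -0.07 0.3;0.42 0.01 0 0 0 -0.07 0.3;0.56 0.013 0 0 0 -0.07 0.3;0.7 0.017 0 0 0 -0.07 0.3;0.84 0.02 0 0 0 -0.07 0.3;0.91 0.02 0 0 0 -0.07 0.3;0.91 0.02 0 0 0 -0.07 0.3;0.91 0.02 0 0 0 -0.07 0.3;0.91 0.02 0 0 0 -0.07 0.3;0.91 0.02 0 0 0 -0.07 0.3",
)

```text
clock: 32.6
eef_pos: [587.5, 230.2, 297.2]
tool_rot: [3.141, 0.001, 1.651]
force: [0.3, -1.0, -0.2]
width: 29.8
gripper_force: 0.0
```

```bash
python3 - <<'E'
from h import *
s=read_state()
c=cam("wrist"); t=cam("top")
print(s["eef_pos"])
for x,y in ((589,238),(648,244.5)):
    q=proj(c,box([x,y,-.03,.08])); b=np.r_[q.min(0)-12,q.max(0)+12].astype(int)
    q=proj(t,box([x,y,-.03,.08])); bt=np.r_[q.min(0)-4,q.max(0)+4].astype(int)
    for v in ([(c,bluehull(c,b))],[(c,bluehull(c,b)),(t,bluehull(t,bt))]):
        p,f=fit(v,[x,y,-.03,.08]); print(p.round(3),round(f,3),(p[0]+76*np.sin(p[2])).round(1))
# keeper
for x,y in ((548,-230),(594,-237)):
    q=proj(t,box([x,y,0,-.1355],5)); bt=np.r_[q.min(0)-5,q.max(0)+5].astype(int)
    p,f=fit([(t,bluehull(t,bt))],[x,y,0,-.1355],5.); print("K",p.round(3),round(f,3))
goto(588,237.8,122,1.655)
E
```

```text
[587.54103579 230.21255816 297.16987234]
[ 5.89022e+02  2.38931e+02 -8.00000e-03  8.60000e-02] 0.1 588.4
[ 5.89557e+02  2.39344e+02 -1.50000e-02  8.70000e-02] 0.534 588.4
[ 6.53187e+02  2.45152e+02 -7.30000e-02  1.18000e-01] 0.147 647.6
[ 6.53141e+02  2.45281e+02 -7.50000e-02  1.25000e-01] 0.726 647.4
K [ 5.49909e+02 -2.33902e+02 -3.40000e-02 -1.25000e-01] 0.157
K [ 5.95212e+02 -2.38779e+02 -3.00000e-02 -1.29000e-01] 0.135
row [ 2.39e-02  3.20e-03  5.83e-01  3.00e-04  1.00e-04 -2.30e-03] pos [587.5 230.6 296.9] rot [3.1411e+00 2.0000e-04 1.6513e+00]
```

move_arm(
  rows="0.028 0.006 0.1 0 0 -0.002 0.3;0.028 0.006 0.22 0 0 -0.002 0.3;0.028 0.006 0.34 0 0 -0.002 0.3;0.028 0.006 0.45 0 0 -0.002 0.3;0.028 0.006 0.54 0 0 -0.002 0.3;0.028 0.006 0.58 0 0 -0.002 0.3;0.028 0.006 0.58 0 0 -0.002 0.3;0.028 0.006 0.58 0 0 -0.002 0.3",
)

```text
clock: 33.37
eef_pos: [589.0, 240.4, 123.0]
tool_rot: [3.141, 0.0, 1.656]
force: [0.5, -0.4, 0.4]
width: 30.0
gripper_force: 0.0
```

```bash
python3 - <<'E'
from h import *
goto(588.4,239,72.2,1.655)
E
```

```text
row [-0.0043 -0.0026  0.1693  0.0004  0.0002  0.0008] pos [589.  240.4 123. ] rot [3.1409e+00 3.0000e-04 1.6563e+00]
```

move_arm(
  rows="-0.002 -0.002 0.05 0 0 0 0.3;-0.004 -0.002 0.1 0 0 0 0.3;-0.004 -0.002 0.14 0 0 0 0.3;-0.004 -0.002 0.16 0 0 0 0.3;-0.004 -0.002 0.169 0 0 0 0.3;-0.004 -0.002 0.169 0 0 0 0.4;-0.004 -0.002 0.169 0 0 0 0.5;-0.004 -0.002 0.169 0 0 0 0.6;-0.004 -0.002 0.169 0 0 0 0.7;-0.004 -0.002 0.169 0 0 0 0.75;-0.004 -0.002 0.169 0 0 0 0.78;-0.004 -0.002 0.169 0 0 0 0.8",
)

```text
clock: 34.37
eef_pos: [587.9, 239.9, 71.8]
tool_rot: [3.141, -0.0, 1.657]
force: [0.5, -0.6, -0.4]
width: 9.1
gripper_force: 0.2
```

move_arm(
  rows="0 0 0 0 0 0 0.805;0 0 0 0 0 0 0.81;0 0 0 0 0 0 0.815;0 0 0 0 0 0 0.818;0 0 0 0 0 0 0.821;0 0 0 0 0 0 0.824;0 0 0 0 0 0 0.824;0 0 0 0 0 0 0.824",
)

```text
clock: 35.03
eef_pos: [588.0, 239.8, 71.7]
tool_rot: [3.141, -0.0, 1.657]
force: [1.0, -0.3, 1.2]
width: 7.7
gripper_force: 12.9
```

move_arm(
  rows="0 0 -0.03 0 0 0 0.824;0 0 -0.08 0 0 0 0.824;0 0 -0.15 0 0 0 0.824;0 0 -0.23 0 0 0 0.824;0 0 -0.32 0 0 0 0.824;0 0 -0.42 0 0 0 0.824;0 0 -0.52 0 0 0 0.824;-0.02 0 -0.6 0 0 0 0.824;-0.06 -0.02 -0.66 0 0 0.01 0.824;-0.12 -0.04 -0.69 0 0 0.02 0.824;-0.2 -0.06 -0.7 0 0 0.03 0.824;-0.3 -0.08 -0.7 0 0 0.04 0.824",
)

```text
clock: 36.03
eef_pos: [570.7, 148.0, 282.1]
tool_rot: [-3.141, -0.001, 1.596]
force: [1.4, 0.6, -2.2]
width: 8.1
gripper_force: 12.8
```

move_arm(
  rows="-0.1 -0.03 0 0 0 0.01 0.824;-0.2 -0.06 0 0 0 0.02 0.824;-0.3 -0.09 0 0 0 0.03 0.824;-0.4 -0.12 0 0 0 0.04 0.824;-0.5 -0.15 0 0 0 0.05 0.824;-0.6 -0.18 0 0 0 0.06 0.824;-0.7 -0.2 0 0 0 0.07 0.824;-0.8 -0.22 0 0 0 0.08 0.824;-0.88 -0.24 0 0 0 0.09 0.824;-0.93 -0.25 0 0 0 0.1 0.824;-0.95 -0.25 0 0 0 0.1 0.824;-0.95 -0.25 0 0 0 0.1 0.824",
)

```text
clock: 37.03
eef_pos: [502.1, -140.5, 281.4]
tool_rot: [-3.14, 0.0, 1.434]
force: [-0.1, 0.1, -0.9]
width: 7.8
gripper_force: 12.8
```

```bash
python3 - <<'E'
from h import *
print(read_state()["gripper_force"]); goto(502.3,-223.8,195,1.4353)
c=cam("wrist"); k=bluehull(c,(295,150,340,470)).reshape(-1,2); print(k.min(0),k.max(0))
E
```

```text
12.823663651943207
row [-2.748e-01  3.880e-02  2.881e-01 -7.000e-04  2.000e-04 -1.000e-03] pos [ 502.1 -140.5  281.4] rot [-3.1405e+00  4.0000e-04  1.4338e+00]
[303 202] [327 449]
```

move_arm(
  rows="-0.04 0.01 0 0 0 0 0.824;-0.1 0.02 0 0 0 0 0.824;-0.17 0.03 0.02 0 0 0 0.824;-0.23 0.039 0.06 0 0 0 0.824;-0.265 0.039 0.11 0 0 0 0.824;-0.273 0.039 0.17 0 0 0 0.824;-0.273 0.039 0.22 0 0 0 0.824;-0.273 0.039 0.27 0 0 0 0.824;-0.273 0.039 0.288 0 0 0 0.824;-0.273 0.039 0.288 0 0 0 0.824;-0.273 0.039 0.288 0 0 0 0.824;-0.273 0.039 0.288 0 0 0 0.824",
)

```text
clock: 38.08
eef_pos: [504.9, -221.1, 196.0]
tool_rot: [3.14, 0.0, 1.438]
force: [-0.1, 0.9, -0.6]
width: 7.6
gripper_force: 12.8
```

```bash
python3 - <<'E'
from h import *
goto(502.3,-223.4,125,1.4353)
E
```

```text
row [-8.700e-03 -7.900e-03  2.365e-01  8.000e-04  1.000e-04  2.000e-03] pos [ 504.9 -221.1  196. ] rot [3.1403e+00 2.0000e-04 1.4385e+00]
```

move_arm(
  rows="-0.004 -0.004 0.02 0 0 0.002 0.824;-0.008 -0.008 0.05 0 0 0.002 0.824;-0.008 -0.008 0.09 0 0 0.002 0.824;-0.008 -0.008 0.13 0 0 0.002 0.824;-0.008 -0.008 0.17 0 0 0.002 0.824;-0.008 -0.008 0.2 0 0 0.002 0.824;-0.008 -0.008 0.22 0 0 0.002 0.824;-0.008 -0.008 0.232 0 0 0.002 0.824;-0.008 -0.008 0.232 0 0 0.002 0.824;-0.008 -0.008 0.232 0 0 0.002 0.824;-0.008 -0.008 0.232 0 0 0.002 0.824",
)

```text
clock: 39.0
eef_pos: [501.8, -223.7, 126.1]
tool_rot: [3.141, 0.0, 1.434]
force: [-0.7, -0.4, -1.5]
width: 7.5
gripper_force: 12.8
```

```bash
python3 - <<'E'
from h import *
goto(502.3,-223.4,72,1.4353)
E
```

```text
row [ 0.0012  0.0013  0.1803  0.0006  0.0002 -0.0007] pos [ 501.8 -223.7  126.1] rot [3.1406e+00 3.0000e-04 1.4342e+00]
```

move_arm(
  rows="0.001 0.001 0.016 0 0 0 0.824;0.001 0.001 0.034 0 0 0 0.824;0.001 0.001 0.052 0 0 0 0.824;0.001 0.001 0.07 0 0 0 0.824;0.001 0.001 0.088 0 0 0 0.824;0.001 0.001 0.106 0 0 0 0.824;0.001 0.001 0.122 0 0 0 0.824;0.001 0.001 0.137 0 0 0 0.824;0.001 0.001 0.15 0 0 0 0.824;0.001 0.001 0.16 0 0 0 0.824;0.001 0.001 0.169 0 0 0 0.824;0.001 0.001 0.175 0 0 0 0.824",
)

```text
clock: 40.0
eef_pos: [501.8, -223.2, 72.8]
tool_rot: [-3.141, -0.0, 1.434]
force: [0.2, 0.6, -0.8]
width: 7.6
gripper_force: 12.9
```

move_arm(
  rows="0 0 0.002 0 0 0 0.824;0 0 0.004 0 0 0 0.824;0 0 0.005 0 0 0 0.824;0 0 0.005 0 0 0 0.824;0 0 0.005 0 0 0 0.824",
)

```text
clock: 40.42
eef_pos: [501.9, -223.2, 71.7]
tool_rot: [3.141, 0.0, 1.434]
force: [-0.1, -0.3, -1.1]
width: 7.6
gripper_force: 12.8
```

move_arm(
  rows="0 0 0.002 0 0 0 0.824;0 0 0.003 0 0 0 0.824;0 0 0.003 0 0 0 0.824;0 0 0.003 0 0 0 0.824;0 0 0.003 0 0 0 0.824;0 0 0.003 0 0 0 0.81;0 0 0.003 0 0 0 0.8;0 0 0.003 0 0 0 0.78;0 0 0.003 0 0 0 0.72;0 0 0.003 0 0 0 0.67;0 0 0.003 0 0 0 0.67",
)

```text
clock: 41.33
eef_pos: [501.8, -223.2, 70.7]
tool_rot: [-3.142, -0.0, 1.434]
force: [-1.0, -0.1, -0.3]
width: 13.9
gripper_force: 0.0
```

move_arm(
  rows="0 0 -0.02 0 0 0 0.67;0 0 -0.06 0 0 0 0.67;0 0 -0.12 0 0 0 0.67;0 0 -0.2 0 0 0 0.6;0 0 -0.32 0 0 0 0.5;0 0 -0.45 0 0 0 0.4;0 0 -0.58 0 0 0 0.3;0.1 0.05 -0.68 0 0 0 0.3;0.23 0.1 -0.75 0 0 -0.02 0.3;0.36 0.15 -0.75 0 0 -0.04 0.3;0.48 0.2 -0.75 0 0 -0.06 0.3;0.6 0.26 -0.75 0 0 -0.07 0.3",
)

```text
clock: 42.33
eef_pos: [602.0, -56.5, 298.1]
tool_rot: [3.139, -0.001, 1.545]
force: [1.3, -0.8, -0.9]
width: 30.0
gripper_force: 0.0
```

```bash
python3 - <<'E'
from h import *
goto(647.8,245,297,1.66)
E
```

```text
row [ 1.0086e+00  1.2680e-01  4.6000e-03  1.5000e-03 -4.0000e-04 -7.3100e-02] pos [602.  -56.5 298.1] rot [ 3.1393e+00 -7.0000e-04  1.5452e+00]
```

move_arm(
  rows="0.14 0.02 0 0 0 -0.03 0.3;0.28 0.04 0 0 0 -0.07 0.3;0.42 0.06 0 0 0 -0.07 0.3;0.56 0.08 0 0 0 -0.07 0.3;0.7 0.1 0 0 0 -0.07 0.3;0.84 0.12 0 0 0 -0.07 0.3;0.94 0.12 0 0 0 -0.07 0.3;0.97 0.12 0 0 0 -0.07 0.3;0.98 0.12 0 0 0 -0.07 0.3;0.98 0.12 0 0 0 -0.07 0.3;0.98 0.12 0 0 0 -0.07 0.3;0.98 0.12 0 0 0 -0.07 0.3",
)

```text
clock: 43.33
eef_pos: [645.7, 231.7, 296.5]
tool_rot: [3.141, 0.001, 1.651]
force: [-0.3, 0.1, 0.1]
width: 29.8
gripper_force: 0.0
```

```bash
python3 - <<'E'
from h import *
c=cam("wrist"); t=cam("top")
x,y=648,245
q=proj(c,box([x,y,-.03,.08])); b=np.r_[q.min(0)-12,q.max(0)+12].astype(int)
p,f=fit([(c,bluehull(c,b))],[x,y,-.03,.08]); print(p.round(3),round(f,3),(p[0]+76*np.sin(p[2])).round(1))
print("lid",lidrect(t,12,(290,190,350,300)))
goto(647.6,245,122,1.655)
E
```

```text
[ 6.48611e+02  2.46444e+02 -1.30000e-02  8.80000e-02] 0.096 647.6
lid (array([537.8,  14.3], dtype=float32), 246.6, 125.9, 3.066)
row [ 4.18e-02  9.30e-03  5.81e-01  3.00e-04  3.00e-04 -2.50e-03] pos [645.7 232.3 296.3] rot [3.1412e+00 4.0000e-04 1.6511e+00]
```

move_arm(
  rows="0.02 0.009 0.1 0 0 -0.002 0.3;0.044 0.009 0.22 0 0 -0.002 0.3;0.044 0.009 0.34 0 0 -0.002 0.3;0.044 0.009 0.45 0 0 -0.002 0.3;0.044 0.009 0.54 0 0 -0.002 0.3;0.044 0.009 0.58 0 0 -0.002 0.3;0.044 0.009 0.58 0 0 -0.002 0.3;0.044 0.009 0.58 0 0 -0.002 0.3",
)

```text
clock: 44.1
eef_pos: [647.7, 247.2, 122.4]
tool_rot: [3.141, 0.0, 1.656]
force: [-0.7, -0.2, 0.7]
width: 30.2
gripper_force: 0.0
```

```bash
python3 - <<'E'
from h import *
goto(647.6,246,72.2,1.655)
E
```

```text
row [-0.0038 -0.0008  0.1673  0.0005  0.0002  0.0008] pos [647.7 247.2 122.4] rot [3.1409e+00 3.0000e-04 1.6563e+00]
```

move_arm(
  rows="-0.002 0 0.05 0 0 0 0.3;-0.004 0 0.1 0 0 0 0.3;-0.004 0 0.14 0 0 0 0.3;-0.004 0 0.16 0 0 0 0.3;-0.004 0 0.167 0 0 0 0.3;-0.004 0 0.167 0 0 0 0.4;-0.004 0 0.167 0 0 0 0.5;-0.004 0 0.167 0 0 0 0.6;-0.004 0 0.167 0 0 0 0.7;-0.004 0 0.167 0 0 0 0.75;-0.004 0 0.167 0 0 0 0.78;-0.004 0 0.167 0 0 0 0.8",
)

```text
clock: 45.1
eef_pos: [647.2, 246.8, 71.8]
tool_rot: [3.141, -0.0, 1.657]
force: [-0.5, 0.2, -0.2]
width: 8.6
gripper_force: 0.0
```

move_arm(
  rows="0 0 0 0 0 0 0.805;0 0 0 0 0 0 0.81;0 0 0 0 0 0 0.815;0 0 0 0 0 0 0.818;0 0 0 0 0 0 0.821;0 0 0 0 0 0 0.824;0 0 0 0 0 0 0.824;0 0 0 0 0 0 0.824",
)

```text
clock: 45.77
eef_pos: [647.4, 246.8, 71.8]
tool_rot: [3.141, -0.0, 1.657]
force: [0.9, 0.1, 1.4]
width: 8.2
gripper_force: 12.9
```

move_arm(
  rows="0 0 -0.03 0 0 0 0.824;0 0 -0.08 0 0 0 0.824;0 0 -0.15 0 0 0 0.824;0 0 -0.23 0 0 0 0.824;0 0 -0.32 0 0 0 0.824;0 0 -0.42 0 0 0 0.824;0 0 -0.52 0 0 0 0.824;-0.02 -0.01 -0.6 0 0 0 0.824;-0.06 -0.03 -0.66 0 0 0.01 0.824;-0.12 -0.06 -0.69 0 0 0.02 0.824;-0.2 -0.1 -0.7 0 0 0.03 0.824;-0.3 -0.15 -0.7 0 0 0.04 0.824",
)

```text
clock: 46.77
eef_pos: [609.4, 154.1, 283.6]
tool_rot: [3.141, -0.002, 1.597]
force: [0.1, -0.1, -2.0]
width: 7.5
gripper_force: 12.8
```

move_arm(
  rows="-0.1 -0.05 0 0 0 0.01 0.824;-0.2 -0.1 0 0 0 0.02 0.824;-0.3 -0.15 0 0 0 0.03 0.824;-0.4 -0.2 0 0 0 0.04 0.824;-0.5 -0.25 0 0 0 0.05 0.824;-0.6 -0.3 0 0 0 0.06 0.824;-0.69 -0.35 0 0 0 0.07 0.824;-0.77 -0.39 0 0 0 0.08 0.824;-0.84 -0.43 0 0 0 0.09 0.824;-0.89 -0.46 0 0 0 0.1 0.824;-0.92 -0.48 0 0 0 0.1 0.824;-0.92 -0.48 0 0 0 0.1 0.824",
)

```text
clock: 47.77
eef_pos: [470.7, -128.1, 282.5]
tool_rot: [-3.141, -0.0, 1.434]
force: [-0.0, 0.5, -1.1]
width: 7.6
gripper_force: 12.8
```

```bash
python3 - <<'E'
from h import *
print(read_state()["gripper_force"]); goto(456.7,-217.6,195,1.4353)
c=cam("wrist"); k=bluehull(c,(295,150,340,470)).reshape(-1,2); print(k.min(0),k.max(0))
E
```

```text
12.777078598737717
row [-3.020e-01 -5.400e-03  2.915e-01 -3.000e-04 -2.000e-04 -1.100e-03] pos [ 470.7 -128.1  282.5] rot [-3.1411e+00 -4.0000e-04  1.4336e+00]
[303 203] [327 449]
```

move_arm(
  rows="-0.04 0 0 0 0 0 0.824;-0.1 -0.002 0 0 0 0 0.824;-0.18 -0.005 0.02 0 0 0 0.824;-0.25 -0.005 0.06 0 0 0 0.824;-0.29 -0.005 0.11 0 0 0 0.824;-0.3 -0.005 0.17 0 0 0 0.824;-0.3 -0.005 0.22 0 0 0 0.824;-0.3 -0.005 0.27 0 0 0 0.824;-0.3 -0.005 0.291 0 0 0 0.824;-0.3 -0.005 0.291 0 0 0 0.824;-0.3 -0.005 0.291 0 0 0 0.824;-0.3 -0.005 0.291 0 0 0 0.824",
)

```text
clock: 48.82
eef_pos: [460.1, -215.0, 195.0]
tool_rot: [3.14, 0.0, 1.439]
force: [0.3, 0.1, -1.2]
width: 8.3
gripper_force: 12.7
```

```bash
python3 - <<'E'
from h import *
goto(456.7,-217.0,125,1.4353)
E
```

```text
row [-8.200e-03 -1.050e-02  2.335e-01  9.000e-04  1.000e-04  2.000e-03] pos [ 460.1 -215.   195. ] rot [3.1402e+00 2.0000e-04 1.4385e+00]
```

move_arm(
  rows="-0.004 -0.005 0.02 0 0 0.002 0.824;-0.008 -0.01 0.05 0 0 0.002 0.824;-0.008 -0.01 0.09 0 0 0.002 0.824;-0.008 -0.01 0.13 0 0 0.002 0.824;-0.008 -0.01 0.17 0 0 0.002 0.824;-0.008 -0.01 0.2 0 0 0.002 0.824;-0.008 -0.01 0.22 0 0 0.002 0.824;-0.008 -0.01 0.23 0 0 0.002 0.824;-0.008 -0.01 0.23 0 0 0.002 0.824;-0.008 -0.01 0.23 0 0 0.002 0.824;-0.008 -0.01 0.23 0 0 0.002 0.824",
)

```text
clock: 49.73
eef_pos: [456.2, -217.3, 125.7]
tool_rot: [3.141, 0.0, 1.434]
force: [-0.3, 0.3, -0.8]
width: 7.7
gripper_force: 12.8
```

```bash
python3 - <<'E'
from h import *
goto(456.7,-217.0,71,1.4353)
E
```

```text
row [ 0.0014  0.0014  0.1823  0.0005  0.0002 -0.0006] pos [ 456.2 -217.3  125.7] rot [3.1408e+00 3.0000e-04 1.4343e+00]
```

move_arm(
  rows="0.001 0.001 0.016 0 0 0 0.824;0.001 0.001 0.034 0 0 0 0.824;0.001 0.001 0.052 0 0 0 0.824;0.001 0.001 0.07 0 0 0 0.824;0.001 0.001 0.088 0 0 0 0.824;0.001 0.001 0.106 0 0 0 0.824;0.001 0.001 0.122 0 0 0 0.824;0.001 0.001 0.137 0 0 0 0.824;0.001 0.001 0.15 0 0 0 0.824;0.001 0.001 0.16 0 0 0 0.824;0.001 0.001 0.169 0 0 0 0.824;0.001 0.001 0.175 0 0 0 0.824",
)

```text
clock: 50.73
eef_pos: [456.2, -216.9, 72.5]
tool_rot: [-3.141, -0.0, 1.434]
force: [0.7, -0.2, -1.3]
width: 7.9
gripper_force: 12.8
```

move_arm(
  rows="0 0 0.002 0 0 0 0.824;0 0 0.004 0 0 0 0.824;0 0 0.005 0 0 0 0.824;0 0 0.005 0 0 0 0.824;0 0 0.005 0 0 0 0.824",
)

```text
clock: 51.15
eef_pos: [456.6, -217.1, 71.5]
tool_rot: [3.141, 0.0, 1.434]
force: [1.0, 0.3, -1.2]
width: 7.8
gripper_force: 13.0
```

move_arm(
  rows="0 0 0.002 0 0 0 0.824;0 0 0.0025 0 0 0 0.824;0 0 0.0025 0 0 0 0.824;0 0 0.0025 0 0 0 0.824;0 0 0.0025 0 0 0 0.81;0 0 0.0025 0 0 0 0.8;0 0 0.0025 0 0 0 0.78;0 0 0.0025 0 0 0 0.75;0 0 0.0025 0 0 0 0.73;0 0 0.0025 0 0 0 0.73",
)

```text
clock: 51.98
eef_pos: [458.2, -217.5, 71.3]
tool_rot: [3.138, 0.001, 1.435]
force: [5.4, -0.5, 5.8]
width: 11.1
gripper_force: 0.0
```

move_arm(
  rows="0 0 -0.01 0 0 0 0.73;0 0 -0.04 0 0 0 0.73;0 0 -0.08 0 0 0 0.73;0 0 -0.13 0 0 0 0.7;0 0 -0.23 0 0 0 0.5;0 0 -0.35 0 0 0 0.4;0 0 -0.48 0 0 0 0.3;0.1 0 -0.6 0 0 -0.05 0.3;0.22 0.03 -0.7 0 0 -0.12 0.3;0.35 0.06 -0.75 0 0 -0.2 0.3;0.47 0.1 -0.75 0 0 -0.28 0.3;0.6 0.15 -0.75 0 0 -0.36 0.3",
)

```text
clock: 52.98
eef_pos: [520.8, -49.7, 297.3]
tool_rot: [3.141, -0.0, 2.002]
force: [1.0, -0.1, -0.7]
width: 29.9
gripper_force: 0.0
```

```bash
python3 - <<'E'
from h import *
t=cam("top")
u=np.array([.9908,-.1351]); o=np.array([525.1,-226.9])
for s in (-69,-23,23,69):
    x,y=o+s*u
    q=proj(t,box([x,y,0,-.1355],5)); bt=np.r_[q.min(0)-5,q.max(0)+5].astype(int)
    try: p,f=fit([(t,bluehull(t,bt))],[x,y,0,-.1355],5.); print("K",(p[:2]-[x,y]).round(1),p[2:].round(3),round(f,3))
    except Exception as e: print(s,e)
cv2.imwrite("pics/t7.png",cv2.resize(t["img"][180:310,280:440],None,fx=4.5,fy=4.5,interpolation=cv2.INTER_CUBIC))
goto(538,14,300,3.066)
E
```

```text
K [ 0.9 -2. ] [-0.015 -0.118] 0.193
K [-0.5 -2.8] [-0.001 -0.114] 0.146
K [ 2.2 -3.6] [-0.036 -0.12 ] 0.156
K [ 1.6 -2.1] [-0.029 -0.117] 0.14
row [ 0.1418  0.1155 -0.0127  0.0042 -0.0016 -0.6655] pos [525.3 -39.4 295.8] rot [ 3.1373 -0.0052  2.0207]
```

View pics/t7.png

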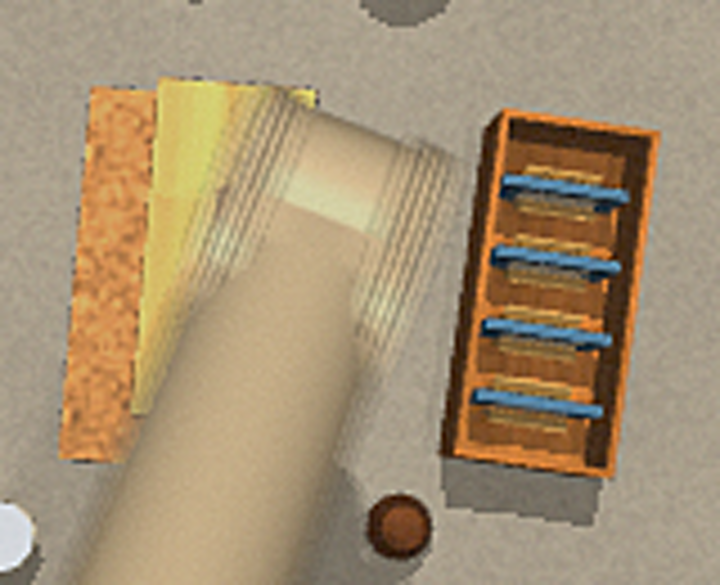

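move_arm(
  rows="0 0.03 0 0 0 -0.08 0.3;0 0.04 0 0 0 -0.16 0.3;0 0.04 0 0 0 -0.24 0.3;0 0.04 0 0 0 -0.32 0.3;0 0.04 0 0 0 -0.4 0.3;0 0.04 0 0 0 -0.48 0.3;0 0.04 0 0 0 -0.56 0.3;0 0.04 0 0 0 -0.64 0.3;0 0.04 0 0 0 -0.66 0.3;0 0.04 0 0 0 -0.66 0.3;0 0.04 0 0 0 -0.66 0.3;0 0.04 0 0 0 -0.66 0.3",
)

```text
clock: 54.03
eef_pos: [531.9, -46.4, 295.2]
tool_rot: [-3.141, -0.002, 3.033]
force: [-0.6, -0.3, 0.2]
width: 30.0
gripper_force: 0.0
```

```bash
python3 - <<'E'
from h import *
c=cam("wrist"); cv2.imwrite("pics/w8.png",c["img"]); import pickle; pickle.dump(c,open("w8.pkl","wb"))
s=read_state(); print(s["eef_pos"],s["tool_rot"])
hsv=cv2.cvtColor(c["img"],cv2.COLOR_BGR2HSV)
l=cv2.inRange(hsv,np.array((20,60,100)),np.array((35,255,255))); 
l=cv2.morphologyEx(l,cv2.MORPH_OPEN,np.ones((9,9)))
l=cv2.morphologyEx(l,cv2.MORPH_CLOSE,np.ones((25,25)))
print("lid",rect(c,l,12))
E
```

```text
[532.181391   -46.23670578 295.21359585] [-3.14115990e+00 -1.29217900e-03  3.03303041e+00]
lid (array([556.4, -19.3], dtype=float32), 223.7, 104.0, 3.0714)
```

View pics/w8.png

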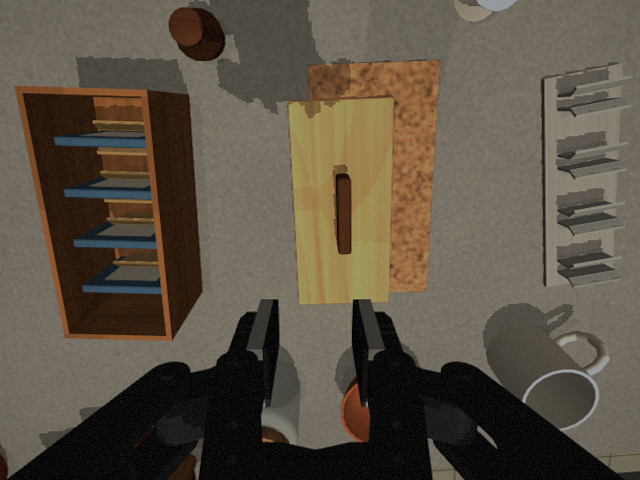

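```bash
python3 - <<'E'
from h import *
goto(556.4,-19.3,70,3.0714)
E
```

```text
row [-7.150e-02  9.830e-02  7.506e-01 -3.000e-04 -8.000e-04 -2.440e-02] pos [532.2 -46.2 295.2] rot [-3.1412e+00 -1.3000e-03  3.0330e+00]
```

move_arm(
  rows="-0.04 0.05 0.1 0 0 -0.024 0.3;-0.071 0.098 0.2 0 0 -0.024 0.3;-0.071 0.098 0.32 0 0 -0.024 0.3;-0.071 0.098 0.44 0 0 -0.024 0.3;-0.071 0.098 0.55 0 0 -0.024 0.3;-0.071 0.098 0.65 0 0 -0.024 0.3;-0.071 0.098 0.72 0 0 -0.024 0.3;-0.071 0.098 0.75 0 0 -0.024 0.3;-0.071 0.098 0.75 0 0 -0.024 0.3;-0.071 0.098 0.75 0 0 -0.024 0.3;-0.071 0.098 0.75 0 0 -0.024 0.3",
)

```text
clock: 55.0
eef_pos: [558.3, -19.2, 71.9]
tool_rot: [-3.142, 0.003, 3.072]
force: [-0.2, -0.5, 0.6]
width: 30.0
gripper_force: 0.0
```

```bash
python3 - <<'E'
from h import *
goto(556.4,-19.3,32.5,3.0714)
E
```

```text
row [ 0.0066 -0.0008  0.1312 -0.      0.0016  0.0004] pos [558.3 -19.2  71.9] rot [-3.1416e+00  2.6000e-03  3.0720e+00]
```

move_arm(
  rows="0.006 0 0.05 0 0 0 0.3;0.006 0 0.09 0 0 0 0.3;0.006 0 0.115 0 0 0 0.3;0.006 0 0.13 0 0 0 0.3;0.006 0 0.13 0 0 0 0.4;0.006 0 0.13 0 0 0 0.5;0.006 0 0.13 0 0 0 0.6;0.006 0 0.13 0 0 0 0.64;0.006 0 0.13 0 0 0 0.67;0.006 0 0.13 0 0 0 0.7;0.006 0 0.13 0 0 0 0.74;0.006 0 0.13 0 0 0 0.76",
)

```text
clock: 56.0
eef_pos: [555.7, -19.4, 32.0]
tool_rot: [-3.141, 0.001, 3.072]
force: [-1.3, -1.6, 6.6]
width: 12.8
gripper_force: 59.1
```

move_arm(
  rows="0 0 0 0 0 0 0.76;0 0 0 0 0 0 0.76;0 0 0 0 0 0 0.76",
)

```text
clock: 56.25
eef_pos: [555.8, -19.4, 32.1]
tool_rot: [-3.141, 0.001, 3.072]
force: [-0.9, -0.7, 6.5]
width: 13.1
gripper_force: 59.2
```

move_arm(
  rows="0 0 -0.02 0 0 0 0.76;0 0 -0.07 0 0 0 0.76;0 0 -0.14 0 0 0 0.76;0 0 -0.23 0 0 0 0.76;0 0 -0.33 0 0 0 0.76;0 0 -0.42 0 0 0 0.76;0 0 -0.51 0 0 0 0.76;0 -0.03 -0.57 0 0 0 0.76;0.01 -0.08 -0.6 0 0 0.01 0.76;0.015 -0.15 -0.6 0 0 0.02 0.76;0.02 -0.23 -0.6 0 0 0.03 0.76;0.03 -0.32 -0.6 0 0 0.042 0.76",
)

```text
clock: 57.25
eef_pos: [538.7, -114.5, 210.8]
tool_rot: [3.141, -0.002, 3.006]
force: [0.7, -0.8, -2.4]
width: 13.0
gripper_force: 58.6
```

move_arm(
  rows="0.01 -0.09 0 0 0 0 0.76;0.015 -0.17 0 0 0 0 0.76;0.02 -0.25 0 0 0 0 0.76;0.025 -0.31 0 0 0 0 0.76;0.026 -0.35 0 0 0 0 0.76;0.026 -0.37 0 0 0 0 0.76;0.026 -0.377 0 0 0 0 0.76;0.026 -0.377 0 0 0 0 0.76;0.026 -0.377 0 0 0 0 0.76;0.026 -0.377 0 0 0 0 0.76",
)

```text
clock: 58.08
eef_pos: [517.2, -223.5, 211.3]
tool_rot: [3.141, -0.0, 3.008]
force: [-0.1, -0.2, -2.5]
width: 13.0
gripper_force: 58.6
```

```bash
python3 - <<'E'
from h import *
print(read_state()["gripper_force"],read_state()["tool_rot"])
goto(524.5,-226.9,150,3.0061)
E
```

```text
58.56040298938751 [ 3.14058937e+00 -2.82849213e-04  3.00836440e+00]
row [-2.580e-02 -8.200e-03  2.042e-01  6.000e-04 -2.000e-04  1.400e-03] pos [ 517.2 -223.5  211.3] rot [ 3.1406e+00 -3.0000e-04  3.0084e+00]
```

move_arm(
  rows="-0.02 -0.008 0.03 0 0 0.001 0.76;-0.026 -0.008 0.08 0 0 0.001 0.76;-0.026 -0.008 0.13 0 0 0.001 0.76;-0.026 -0.008 0.17 0 0 0.001 0.76;-0.026 -0.008 0.19 0 0 0.001 0.76;-0.026 -0.008 0.204 0 0 0.001 0.76;-0.026 -0.008 0.204 0 0 0.001 0.76;-0.026 -0.008 0.204 0 0 0.001 0.76;-0.026 -0.008 0.204 0 0 0.001 0.76",
)

```text
clock: 58.83
eef_pos: [524.7, -228.7, 150.8]
tool_rot: [-3.141, 0.001, 3.005]
force: [0.1, 0.7, -2.4]
width: 12.8
gripper_force: 58.6
```

```bash
python3 - <<'E'
from h import *
goto(524.5,-226.9,134,3.0061)
E
```

```text
row [ 0.0016  0.0059  0.0561 -0.0002  0.0008 -0.0008] pos [ 524.7 -228.7  150.8] rot [-3.1412e+00  1.3000e-03  3.0048e+00]
```

Lower to just above the rim, slowly.

move_arm(
  rows="0.001 0.003 0.012 0 0 0 0.76;0.001 0.006 0.025 0 0 0 0.76;0.001 0.006 0.037 0 0 0 0.76;0.001 0.006 0.046 0 0 0 0.76;0.001 0.006 0.052 0 0 0 0.76;0.001 0.006 0.055 0 0 0 0.76;0.001 0.006 0.055 0 0 0 0.76;0.001 0.006 0.055 0 0 0 0.76;0.001 0.006 0.055 0 0 0 0.76",
)

```text
clock: 59.58
eef_pos: [524.2, -226.8, 133.8]
tool_rot: [-3.142, 0.0, 3.005]
force: [0.6, -0.4, -0.9]
width: 13.0
gripper_force: 58.6
```

```bash
python3 - <<'E'
from h import *
print(read_state()["force"]);goto(524.5,-226.9,133,3.0061)
E
```

```text
[ 0.60392403 -0.35222869 -0.90176238]
row [-0.0011 -0.0002  0.0027 -0.0001  0.0001 -0.001 ] pos [ 524.2 -226.8  133.8] rot [-3.1415e+00  2.0000e-04  3.0046e+00]
```

move_arm(
  rows="0 0 0.002 0 0 0 0.76;0 0 0.002 0 0 0 0.76;0 0 0.002 0 0 0 0.72;0 0 0.002 0 0 0 0.68;0 0 0.002 0 0 0 0.6;0 0 0.002 0 0 0 0.4;0 0 0 0 0 0 0.3;0 0 0 0 0 0 0.3",
)

```text
clock: 60.25
eef_pos: [524.3, -226.8, 134.0]
tool_rot: [-3.141, 0.001, 3.005]
force: [-0.1, 0.1, 0.6]
width: 30.0
gripper_force: 0.0
```

move_arm(
  rows="0 0 -0.03 0 0 0 0.3;0 0 -0.1 0 0 0 0.3;0 0 -0.2 0 0 0 0.3;0 0 -0.32 0 0 0 0.3;0 0 -0.44 0 0 0 0.3;0 0 -0.55 0 0 0 0.3;0 0 -0.6 0 0 0 0.3;0 0 -0.6 0 0 0 0.3;0 0 -0.6 0 0 0 0.3;0 0 -0.6 0 0 0 0.3",
)

```text
clock: 61.08
eef_pos: [523.4, -226.2, 313.0]
tool_rot: [3.141, -0.002, 3.005]
force: [-0.2, 0.2, -0.7]
width: 29.7
gripper_force: 0.0
```

```bash
python3 - <<'E'
from h import *
c=cam("wrist"); cv2.imwrite("pics/w9.png",c["img"])
hsv=cv2.cvtColor(c["img"],cv2.COLOR_BGR2HSV)
l=cv2.inRange(hsv,np.array((20,60,100)),np.array((35,255,255))); l=cv2.morphologyEx(l,cv2.MORPH_OPEN,np.ones((9,9)))
l=cv2.morphologyEx(l,cv2.MORPH_CLOSE,np.ones((25,25)))
print("lid",rect(c,l,113),read_state()["eef_pos"])
E
```

```text
lid (array([ 524.3, -226.1], dtype=float32), 222.8, 103.6, 3.0062) [ 523.25120061 -226.21492037  312.52919969]
```

View pics/w9.png

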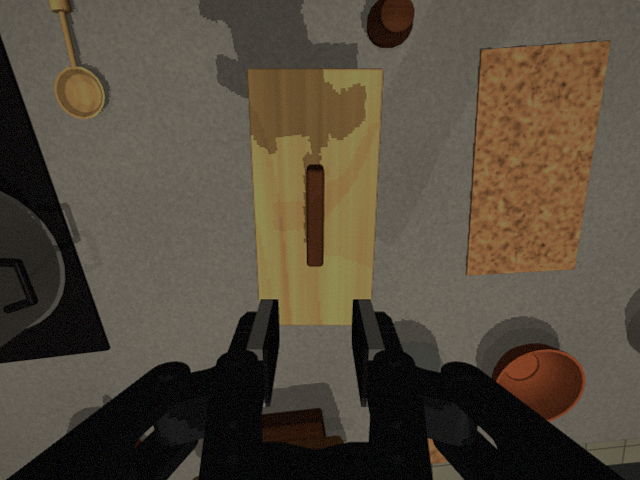

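The lid covers the box evenly (pixels 250–383 × 70–325). It measures (524.3, −226.1) at yaw 3.006, against a keeper estimate of (525.1, −226.9) at 3.006. Handing in.

```bash
python3 -c "
from cell import *
print(finish_job())"
```

```text
the job is handed in; nothing more can be done
None
```

The job is handed in and no verdict came back: all four coasters stand in their own slots by the top-camera check, gripped at 13 N or less, and the lid is back on the box within about 1 mm of my keeper estimate.

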